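Ease the spring clip off the conduit with a wedge lifter

TASK

On the sloped practice board a spring clip is snapped over the white conduit, in the gap between two conduit holders. Take the wedge lifter from the bench, slide its nose up the conduit's crest and under the clip's turned-up lip until the clip spreads and comes up off the conduit, put the clip in the parts tray, then lay the lifter down flat on the bench. Do not pull the clip off the conduit with the gripper, go gently so that neither the clip is rammed nor the conduit pressed hard, and leave the other things on the bench where they are.

Things in the scene. Friction and masses are not known exactly. Their poses are not given: they have to be found in the camera images.
- panel: The practice board on its easel: chipboard 380 mm (up the slope) by 320 mm, fixed, face sloped 30 degrees. Origin at bench level under the board's middle; x is level and points the way the board rises, y level across it, z up. In what follows u, v, w are mm up the slope, across (along y) and square out of the face, from point low_edge: panel point (-165 + 0.866u - 0.5w, v, 38 + 0.5u + 0.866w).
- low_edge (a point): Middle of the face's low edge (u = v = w = 0). Beside the conduit stand a white bulkhead lamp (u 95 to 225, v -71 to -153, 52 mm high), two grey boxes (u 72 to 148 and 207 to 283, v 75 to 145, 47 mm high) and thin conduit, all fixed.
- tube_top (a point): Point on the crest of the white conduit at u = 60 (v = 0, w = 61), 100 mm down the slope from the clip's middle. The conduit, 32 mm thick, fixed, runs straight up the slope at v = 0 from u = 0, its axis at w = 45. Open grey holders carry it at u = 45, 128 and 192, each 25 mm long, 50 mm wide, arms up to w = 52, so that the crest is free to slide along.
- tube_end (a point): Point on the conduit's crest at u = 268, the upper end of the free crest: there it enters a bush and a junction box (92 mm square, 63 mm high, u 278 to 374).
- clip: The spring clip, plain steel, 0.07 kg: a flat crown 36 mm long (along the conduit), 44 wide, 3 thick, lying on the conduit's crest, and two sprung legs 36 mm tall, 46 mm over all, whose toes hook in below the conduit's widest part. Origin on the conduit's axis when seated, 16 mm below the crown's underside; x up the conduit, y across, z out through the crown. Starts at u = 160.
- clip_mid (a point): Middle of the clip, 10 mm below the crown's underside. The clip sits between the holders at u = 128 and 192 with 1.5 mm play, and its legs bear on the upper one when pushed. Pushing the wedge in takes 10 to 20 N, ramming the lip far more; raised 10 to 14 mm at its middle the clip lets go, springs up a few mm by itself and then sits loose on the wedge (friction about 0.2; it slides off a blade dipped well down).
- clip_lip (a point): Middle of the lower edge of the lip at the clip's down-slope end (clip x = -30 mm). The lip is 40 mm wide, 13 mm long and turned up 18 degrees, which leaves a mouth 4 mm high over the conduit's crest, closing to nothing at the crown.
- lifter: The wedge lifter, dark grey smooth nylon, about 0.2 kg, loose, lying flat on the bench: a blade 190 mm long, 24 wide, with a flat underside, 16 thick from x = -50 to 70, tapering from there to a 2.5 mm nose at x = 140 (11 degrees), and a bar handle above it. Origin on the underside below the handle's middle; x to the nose, z up.
- lifter_grip (a point): Middle of the lifter's bar handle, 45 mm above the underside. The bar is 95 mm long (x -50 to 45), 24 wide and 24 high, 17 mm above the blade on two posts 22 mm wide; the front post, x = 29 to 45, stops the clip from sliding farther back.
- lifter_nose (a point): Middle of the lifter's nose, at x = 139 mm, 1 mm above the underside.
- tray: The parts tray, dark grey, open, fixed, 190 (x) by 125 (y) mm, walls 4 mm thick and 26 mm high. Origin under its middle, x along its length.
- screwdriver: Bystander: a black-handled flat screwdriver, 210 mm. Origin at its underside.
- tape: Bystander: a roll of black insulating tape, 84 mm across, 19 mm thick, lying flat. Origin at its underside.
- bend: Bystander: a white conduit bend, about 110 by 90 mm, 25 mm thick. Origin at its underside.
- spare_box: Bystander: a closed junction box, 80 mm square, 53 mm high. Origin at its underside.
- square: Bystander: a combination square: steel rule 250 mm, 4 mm thick, with a blue 120 mm stock 18 mm high. Origin at its underside.
- holder_strip: Bystander: a grey plastic block of joined conduit holders, 90 x 34 x 22 mm. Origin at its underside.
Things that resemble listed ones, but are neither listed nor needed, are in the scene too. There is more than one size of the clip; the job needs the largest.

How it is judged:
By the outcome, as a careful person would: the job done as asked, in the order asked, and still so for the second after the job is handed in, with the robot touching nothing.
It also fails if it takes over 64 s, if anything falls off the work surface, if the arm or the gripper's body presses on something with over 40 N, if the wrist force passes 120 N, or if a joint passes its speed limit or range.

ROBOT

A 7-joint arm with a two-finger parallel gripper is mounted at the origin on the work surface. World frame = base frame: x ahead of the robot, y to its left, z up, the work surface at z = 0. Lengths are in m, angles in rad, forces in N, time in s.
With the tool pointing down it reaches from about 0.35 to 0.9 m from the base axis. Payload 19.9 kg.
Tool frame: the origin (TCP) lies midway between the tips of the shut fingers; the grasp point (between the pads) lies 19 mm behind it (robot.hold_point_z is the distance from the TCP to the grasp point, in m); z points along the fingers, y is the direction in which the jaws open and shut (so a half turn about z gives the same grasp; the last joint's range is limited). The gripper opens to 94 mm and grips with 3 to 60 N. Pads are 16 mm wide; open, the fingers measure 119 mm over their backs; the gripper's body (75 mm by 177 mm) begins 78 mm behind the grasp point.
Start: joints at [-1.157, 0.417, -0.01, 1.614, 0.005, 1.111, -0.053], TCP at [0.275, 0.561, 0.205] pointing down, gripper open.
Joint ranges: [-2.81, 2.81], [-0.39, 2.02], [-1.27, 1.25], [0.06, 2.57], [-1.19, 4.33], [0.19, 2], [-2.82, 2.82]. Speed limits (rad/s): [1.89, 1.89, 2.39, 2.39, 3.01, 3.01, 3.01].

INTERFACE

Orientations are given as a 3x3 rotation matrix whose columns are the frame's x, y, z axes.
In Python, from bench import robot gives the robot as it stands.
- The arm moves only by the tool servo_tool, never from a script. Its argument "increments" is a list of rows, each a list of 7 numbers: the closure, from 0 (fully open) to 1 (shut), then the shift along the tool's x, y, z in cm, then the turn, a rotation vector about the tool's x, y, z in degrees. In form: [[jaw, x, y, z, rx, ry, rz], ...]. A call has exactly 8 rows; each row is the pose to reach, as a shift and turn from the pose commanded when the call began, along the tool's axes at that moment; what a row does not reach only later rows make up. A row lasts 1/8 s, in which the tool goes at most 62.5 mm and 10.7 degrees, less where a joint would pass 70% of its speed; a pose out of reach is approached as far as the arm can. A call with a gripper value outside its range is refused whole. The fingers move at their own pace and stop on an object; "squeeze" is the grip in N (left out, the last holds). Time passes only in rows, so rows that repeat a pose let the fingers close, or fill a call up. It gives the time, the measured TCP pose, the force and the opening at its end, in the units of the state.
- robot.sense(): the state, without advancing time (a new reading comes with each control period).
- robot.read_camera(name): name is "scene" or "side" or "wrist"; returns (picture, depth): 420x560x3 uint8, red, green, blue; 420x560 float32, m along the optical axis (not along the pixel's ray), 0 where there is no reading.
- robot.camera_params(name): a dict with "fx", "fy", "cx", "cy" (pixels), "position" and "attitude" of the camera in the world; the wrist camera has in their place "hand_eye" (4x4, takes a point from camera to tool coordinates, whose origin is the TCP and whose axes are the flange's). Camera axes: x right, y down, z forward; pixel columns grow to the right and rows downward; lengths in m; the calibration is good to about 2 mm. A picture is of the moment at which its call begins: read the wrist's pose just before it. camera_params takes no time and is no camera call.
- robot.close_job(): hands the job in, once; it reports no verdict.
Trained networks look in the newest picture that a camera, given by its name, has taken for a name from the list of things; names that differ only in an ending like _2 or _b are one class to them, and where a whole thing is asked for, a point or a joint stands for the part that bears it (a point fixed in the world has none). Each returns a list of dicts, best first, with "score" (0 to 1); they miss things now and then, are a little off and sometimes report something else, mostly with a low value. They report only what shows in the picture. A call takes as long as a camera call. They do not tell look-alikes from the thing itself.
- robot.outline_of(camera, target): "pixels" (420x560 bool, what is visible of it) and "xy" ([column, row] in pixels, amid what is visible of it).
The state is a dict: "time": time; "joint_positions": joint angles; "dq": joint speeds; "joint_efforts": joint torques, N m; "position": TCP position; "ee_rot": TCP orientation; "force": force on the tool from outside, world axes, zero at the start; "torque": the same for the moment, N m; "gripper_width": finger opening in m.
Only numpy, scipy, OpenCV 4.12 (cv2) and the standard library are available. Lean on these libraries where they do the work, as an engineer would, in place of code of your own. Each camera call takes 0.05 s, during which the arm holds its last target. There are 200 camera calls.

## Working session

There is one attempt and no reset: what is moved stays moved. The work goes in short steps, Python scripts to look and compute and a tool call to move; the robot and the scene stay as the last step left them, time stands still between calls to the robot, and variables do not carry over. Pictures are saved under pics/ and viewed, about 8 in all and at most 12, crops included, and the job is handed in when it is done.

Besides the shell and the picture viewer there is one more tool, called as name([rows], argument=value, ...), one row to a line, values as JSON. servo_tool: Moves the arm, as the interface text tells. Its arguments: {"type":"object","properties":{"increments":{"type":"array"},"squeeze":{"type":"number"}},"required":["increments"]}

```bash
mkdir -p pics; ls; cat > h.py <<'E'
from bench import robot
import numpy as np, cv2
def cam(n):
    s=robot.sense(); p,d=robot.read_camera(n); k=robot.camera_params(n)
    if n=='wrist':
        T=np.eye(4);T[:3,:3]=s['ee_rot'];T[:3,3]=s['position'];M=T@np.array(k['hand_eye'])
    else:
        M=np.eye(4);A=np.array(k['attitude']);M[:3,:3]=A if A.shape==(3,3) else np.nan;M[:3,3]=k['position']
    return p,d,k,M
def cloud(d,k,M):
    v,u=np.indices(d.shape); P=np.stack([(u-k['cx'])/k['fx']*d,(v-k['cy'])/k['fy']*d,d],-1)
    W=P@M[:3,:3].T+M[:3,3]; W[d<=0]=np.nan; return W
def proj(X,k,M):
    c=(np.atleast_2d(X)-M[:3,3])@M[:3,:3]; return np.c_[c[:,0]/c[:,2]*k['fx']+k['cx'],c[:,1]/c[:,2]*k['fy']+k['cy']]
E
python3 - <<'E'
from h import *
print(robot.hold_point_z, robot.sense()['ee_rot'])
ims=[]
for n in('scene','side','wrist'):
    p,d,k,M=cam(n); W=cloud(d,k,M); print(n,np.round(M,3).tolist(),k['fx'])
    cv2.imwrite(f'pics/{n}0.png',p[:,:,::-1]); np.savez(f'{n}0.npz',W=W,p=p,M=M)
    for t in('lifter','clip','tray','panel','lifter_nose','lifter_grip','clip_lip','tube_top','tube_end','low_edge'):
        for o in robot.outline_of(n,t)[:4]:
            m=o['pixels']; q=W[m]; print(t,round(o['score'],2),np.round(o['xy']),m.sum(),np.round(np.nanmedian(q,0),3) if m.any() else '')
E
```

```text
pics
0.0188 [[-8.97912391e-01  4.40173969e-01 -4.63975084e-04]
 [ 4.40174209e-01  8.97911740e-01 -1.08296556e-03]
 [-6.00845757e-05 -1.17663807e-03 -9.99999306e-01]]
scene [[-0.463, 0.727, -0.507, 0.972], [0.886, 0.379, -0.265, 0.094], [-0.0, -0.572, -0.82, 0.804], [0.0, 0.0, 0.0, 1.0]] 382.10255414848234
lifter 0.78 [208. 182.] 981 [ 0.51  -0.353  0.014]
clip 0.89 [370. 392.] 317 [0.773 0.191 0.022]
clip 0.86 [318. 374.] 296 [0.798 0.088 0.022]
clip 0.69 [382. 230.] 673 [0.527 0.09  0.165]
tray 0.81 [266. 214.] 3479 [ 0.504 -0.182  0.003]
tray 0.21 [230. 141.] 343 [ 0.338 -0.393  0.019]
panel 0.65 [418. 268.] 29219 [0.582 0.185 0.167]
lifter_nose 0.76 [210. 178.] 949 [ 0.506 -0.353  0.014]
lifter_nose 0.39 [419. 269.] 29294 [0.583 0.186 0.167]
lifter_grip 0.89 [209. 184.] 1001 [ 0.507 -0.353  0.014]
clip_lip 0.87 [380. 226.] 628 [0.526 0.088 0.166]
clip_lip 0.79 [318. 377.] 299 [0.797 0.088 0.022]
clip_lip 0.71 [371. 393.] 328 [0.774 0.19  0.021]
tube_top 0.61 [419. 270.] 28865 [0.582 0.186 0.168]
tube_top 0.38 [211. 180.] 981 [ 0.505 -0.353  0.014]
tube_end 0.63 [419. 270.] 28971 [
[... 616 characters left out ...]
ifter_grip 0.4 [257. 274.] 374 [0.509 0.09  0.17 ]
clip_lip 0.78 [254. 278.] 352 [0.51  0.089 0.17 ]
clip_lip 0.52 [146. 288.] 206 [0.795 0.091 0.024]
clip_lip 0.26 [321. 273.] 424 [ 0.399 -0.072  0.019]
tube_top 0.82 [232. 329.] 22028 [0.5   0.245 0.201]
tube_end 0.75 [238. 330.] 21880 [0.5   0.245 0.202]
low_edge 0.23 [192. 240.] 1123 [ 0.74  -0.06   0.053]
wrist [[0.44, 0.874, 0.204, 0.217], [0.898, -0.429, -0.099, 0.59], [0.001, 0.227, -0.974, 0.383], [0.0, 0.0, 0.0, 1.0]] 333.7479038094378
panel 0.97 [151. 374.] 1084 [0.405 0.312 0.02 ]
tube_top 0.68 [151. 375.] 1119 [0.405 0.312 0.02 ]
tube_end 0.85 [148. 374.] 1087 [0.405 0.312 0.02 ]
low_edge 0.83 [150. 375.] 1089 [0.406 0.313 0.02 ]
```

```bash
python3 - <<'E'
import cv2,numpy as np
a=cv2.imread('pics/scene0.png');b=cv2.imread('pics/side0.png')
cv2.imwrite('pics/a.png',cv2.resize(a,(800,600),interpolation=cv2.INTER_CUBIC))
l=cv2.resize(b[160:230,250:370],(480,280),interpolation=cv2.INTER_CUBIC)
cv2.imwrite('pics/b.png',np.vstack([cv2.resize(b,(560,420))[:, :480],l])[:600])
E
```

```text
(no output)
```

View pics/a.png

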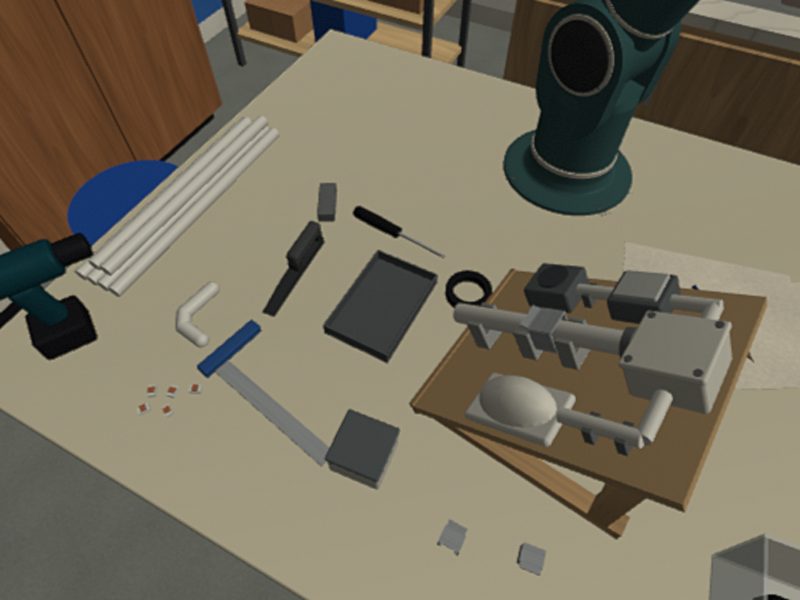

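View pics/b.png

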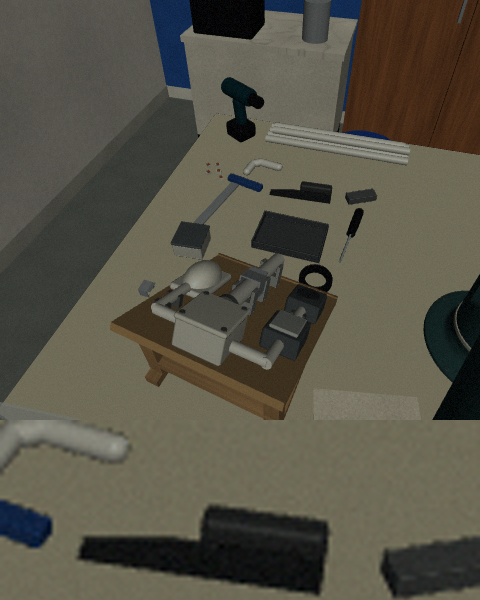

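The board clip is at scene px (370,226). The look-alikes are the two loose clips on the bench at (453,537) and (531,558) in the 800 px view. The lifter has its handle at (305,245) and its nose at (270,312). The grey holder strip at (327,200) and the screwdriver at (375,220) could be mistaken for it, so I choose by the tapered blade with bar handle. The side crop confirms this. Next I measure the board and lifter poses.

```bash
cat > fit.py <<'E'
from h import *
from scipy.optimize import least_squares
def panel_fit(W,show=True):
    P=W.reshape(-1,3); P=P[~np.isnan(P).any(1)]
    P=P[(P[:,2]>.03)&(P[:,0]>.2)&(P[:,0]<.8)&(P[:,1]>-.12)&(P[:,1]<.36)]
    # yaw,x,y ; face plane
    def uvw(q,P):
        yaw,x,y=q; c,s=np.cos(yaw),np.sin(yaw)
        X=(P[:,0]-x)*c+(P[:,1]-y)*s; Y=-(P[:,0]-x)*s+(P[:,1]-y)*c
        a=X+.165; b=P[:,2]-.038; C,S=np.cos(np.pi/6),.5
        return np.c_[a*C+b*S, Y, -a*S+b*C]
    return P,uvw
E
python3 - <<'E'
from fit import *
for n in('scene','side'):
    W=np.load(n+'0.npz')['W']; P,uvw=panel_fit(W)
    best=None
    q=np.array([np.pi/2+.1,.52,.12])
    # plane by RANSAC
    rng=np.random.default_rng(0);bi=0
    for _ in range(1500):
        A=P[rng.choice(len(P),3,False)];N=np.cross(A[1]-A[0],A[2]-A[0]);l=np.linalg.norm(N)
        if l<1e-4: continue
        N=N/l; N*=np.sign(N[2])
        if abs(N[2]-.866)>.03: continue
        i=abs((P-A[0])@N)<.003
        if i.sum()>bi: bi=i.sum();I=i
    c=P[I].mean(0);N=np.linalg.svd(P[I]-c,full_matrices=False)[2][2];N*=np.sign(N[2])
    yaw=np.arctan2(-N[1],-N[0])
    print(n,bi,'N',N.round(4),'slope',np.degrees(np.arccos(N[2])),'yaw',np.degrees(yaw),'c',c.round(3))
    # place: w=0 for plane centroid with exact slope; y by crest
    def res(p):
        yaw,x,y=p
        F=uvw(p,P[I]);B=uvw(p,P); t=B[(B[:,0]>0.0)&(B[:,0]<.265)&(abs(B[:,1])<.022)&(B[:,2]>.050)&(B[:,2]<.064)]
        return F,t
    # yaw from conduit cylinder fit
    def cost(p,T):
        T=uvw(p,T); return np.hypot(T[:,1],T[:,2]-.045)-.016
    p=np.array([yaw,c[0],c[1]])
    # initial: solve x along rise so w=0; y lateral from high points
    for it in range(6):
        F=uvw(p,P[I]); e=F[:,2].mean(); dx=-e/.5 # w=-a*.5 -> need a decrease
        p[1]-=dx*np.cos(p[0]);p[2]-=dx*np.sin(p[0])
    B=uvw(p,P)
    if n=='scene': print('w/u/v hist check',np.percentile(F[:,0],[1,99]),np.percentile(F[:,1],[1,99]))
    m=(F[:,1].min()+F[:,1].max())/2; m=(np.percentile(F[:,1],.5)+np.percentile(F[:,1],99.5))/2
    p[1]-=m*np.sin(p[0]);p[2]+=m*np.cos(p[0])
    for it in range(8):
        B=uvw(p,P);s=((B[:,0]>.005)&(B[:,0]<.11)|(B[:,0]>.21)&(B[:,0]<.262))&(abs(B[:,1])<.03)&(B[:,2]>.053)&(B[:,2]<.068)
        T=P[s]; F=P[I]
        r=least_squares(lambda p:np.r_[cost(p,T)/np.sqrt(len(T)),uvw(p,F)[:,2]/np.sqrt(len(F))*.7],p,loss='soft_l1',f_scale=.0005)
        p=r.x
    print('panel yaw',np.degrees(p[0]),'xy',p[1:].round(4),len(T),'res',np.median(abs(cost(p,T))),'w face',np.median(uvw(p,F)[:,2]),'cost med',np.median(cost(p,T)))
    B=uvw(p,P); c=B[(abs(B[:,1])<.019)&(B[:,0]>.12)&(B[:,0]<.2)&(B[:,2]>.0625)]
    print('clip u',np.percentile(c[:,0],[1,50,99]).round(4),'v',np.percentile(c[:,1],[1,50,99]).round(4),'w',np.percentile(c[:,2],[5,50,95]).round(4))
    F=uvw(p,P[I]);print('board u',np.percentile(F[:,0],[.2,99.8]).round(4),'v',np.percentile(F[:,1],[.2,99.8]).round(4))
    # lifter
    Q=W.reshape(-1,3);Q=Q[~np.isnan(Q).any(1)];Q=Q[(abs(Q[:,0]-.5)<.16)&(abs(Q[:,1]+.353)<.06)]
    L=Q[(Q[:,2]>.05)&(Q[:,2]<.065)]; L=L[L[:,0]>.4]
    print('handle top',cv2.minAreaRect((L[:,:2]*1000).astype(np.float32)),np.median(L[:,2]))
    L=Q[(Q[:,2]>.008)&(Q[:,2]<.07)]; print('lifter all',cv2.minAreaRect((L[:,:2]*1000).astype(np.float32)))
    L=L[L[:,0]>0.5]; h=np.polyfit(L[:,0],L[:,1],1); print(h, L.max(0))
    Z=Q=W.reshape(-1,3);Q=Q[(Q[:,2]>.018)&(Q[:,2]<.035)&(abs(Q[:,0]-.5)<.13)&(abs(Q[:,1]+.18)<.11)]
    print('tray',cv2.minAreaRect((Q[:,:2]*1000).astype(np.float32)),'bench z',np.nanmedian(Z[(abs(Z[:,0]-.6)<.05)&(abs(Z[:,1]+.25)<.02)],0))
E
```

```text
scene 11757 N [-0.0703 -0.494   0.8666] slope 29.93372274439895 yaw 81.9060021674567 c [0.579 0.166 0.148]
w/u/v hist check [-0.69753039 -0.31445061] [-0.10989768  0.20697136]
panel yaw 81.90747074407173 xy [0.3039 0.1803] 0 res nan w face -3.8568834552069053e-05 cost med nan
  return _methods._mean(a, axis=axis, dtype=dtype,
  ret = ret.dtype.type(ret / rcount)
Traceback (most recent call last):
IndexError: index -1 is out of bounds for axis 0 with size 0
```

```bash
cat >> fit.py <<'E'
def run(W,lif=True):
    P,uvw=panel_fit(W); rng=np.random.default_rng(0);bi=0
    for _ in range(1500):
        A=P[rng.choice(len(P),3,False)];N=np.cross(A[1]-A[0],A[2]-A[0]);l=np.linalg.norm(N)
        if l<1e-4: continue
        N=N/l; N*=np.sign(N[2])
        if abs(N[2]-.866)>.03: continue
        i=abs((P-A[0])@N)<.003
        if i.sum()>bi: bi=i.sum();I=i
    F=P[I];c=F.mean(0);N=np.linalg.svd(F-c,full_matrices=False)[2][2];N*=np.sign(N[2])
    p=np.array([np.arctan2(-N[1],-N[0]),c[0],c[1]])
    dx=-uvw(p,F)[:,2].mean()/.5; p[1]+=dx*np.cos(p[0]);p[2]+=dx*np.sin(p[0])
    f=uvw(p,F); m=(np.percentile(f[:,1],.5)+np.percentile(f[:,1],99.5))/2
    p[1]-=m*np.sin(p[0]);p[2]+=m*np.cos(p[0])
    cost=lambda p,T:np.hypot(uvw(p,T)[:,1],uvw(p,T)[:,2]-.045)-.016
    for it in range(8):
        B=uvw(p,P);s=((B[:,0]>.005)&(B[:,0]<.11)|(B[:,0]>.21)&(B[:,0]<.262))&(abs(B[:,1])<.03)&(B[:,2]>.053)&(B[:,2]<.068)
        T=P[s]
        p=least_squares(lambda p:np.r_[cost(p,T)/np.sqrt(len(T)),.7*uvw(p,F)[:,2]/np.sqrt(len(F))],p,loss='soft_l1',f_scale=.0005).x
    print('slope',np.degrees(np.arccos(N[2])).round(2),'yaw plane',np.degrees(np.arctan2(-N[1],-N[0])).round(2),'panel yaw',np.degrees(p[0]).round(2),'xy',p[1:].round(4),len(T),'cyl med',np.median(cost(p,T)).round(4),'face med',np.median(uvw(p,F)[:,2]).round(4))
    B=uvw(p,P); c=B[(abs(B[:,1])<.019)&(B[:,0]>.12)&(B[:,0]<.2)&(B[:,2]>.0625)]
    print('clip u',np.percentile(c[:,0],[1,50,99]).round(4),'v',np.percentile(c[:,1],[1,50,99]).round(4),'w',np.percentile(c[:,2],[5,50,95]).round(4))
    f=uvw(p,F);print('board u',np.percentile(f[:,0],[.2,99.8]).round(4),'v',np.percentile(f[:,1],[.2,99.8]).round(4))
    return p
E
python3 - <<'E'
from fit import *
for n in('scene','side'):
    W=np.load(n+'0.npz')['W']; print(n); run(W)
    Q=W.reshape(-1,3);Q=Q[~np.isnan(Q).any(1)];Z=Q;Q=Q[(abs(Q[:,0]-.5)<.16)&(abs(Q[:,1]+.353)<.06)]
    L=Q[(Q[:,2]>.05)&(Q[:,2]<.065)&(Q[:,0]>.4)]
    print('handle top',cv2.minAreaRect((L[:,:2]*1000).astype(np.float32)),np.median(L[:,2]))
    L=Q[(Q[:,2]>.008)&(Q[:,2]<.07)&(Q[:,0]>.41)]; print('lifter all',cv2.minAreaRect((L[:,:2]*1000).astype(np.float32)), L.min(0),L.max(0))
    L=L[L[:,0]>0.5]; print(np.polyfit(L[:,0],L[:,1],1))
    Q=Z[(Z[:,2]>.018)&(Z[:,2]<.035)&(abs(Z[:,0]-.5)<.13)&(abs(Z[:,1]+.18)<.11)]
    print('tray',cv2.minAreaRect((Q[:,:2]*1000).astype(np.float32)),'bench z',np.median(Z[(abs(Z[:,0]-.6)<.05)&(abs(Z[:,1]+.25)<.02)],0))
E
```

```text
scene
slope 29.93 yaw plane 81.91 panel yaw 81.87 xy [0.5253 0.1489] 723 cyl med 0.0 face med 0.0
clip u [0.1275 0.1499 0.174 ] v [-0.0182  0.0002  0.0186] w [0.0629 0.0643 0.0675]
board u [-0.0113  0.3763] v [-0.2805  0.1595]
handle top ((468.3582763671875, -360.1649475097656), (92.8720703125, 23.8807373046875), 2.2868213653564453) 0.054327794361027415
lifter all ((540.398193359375, -356.4452209472656), (239.49998474121094, 28.131439208984375), 1.6000003814697266) [ 0.42055476 -0.37349187  0.00800513] [ 0.65995885 -0.3409356   0.05814001]
[ 0.01605179 -0.36320051]
tray ((483.3316650390625, -157.35328674316406), (172.2109375, 225.98680114746094), 89.52130126953125) bench z [ 0.60246275 -0.24709315 -0.00142804]
side
slope 29.78 yaw plane 81.63 panel yaw 81.77 xy [0.5232 0.1432] 408 cyl med 0.0001 face med -0.0001
clip u [0.1321 0.1532 0.18  ] v [-0.0185  0.0002  0.0188] w [0.063  0.0643 0.0674]
board u [-0.0063  0.3829] v [-0.2753  0.1606]
handle top ((466.4092102050781, -359.9079284667969), (93.96638488769531, 26.107242584228516), 4.619972229003906) 0.05716174209232383
lifter all ((539.1554565429688, -357.5959167480469), (241.98580932617188, 31.02253532409668), 1.5781781673431396) [ 0.41808293 -0.37549825  0.00807083] [ 0.6598123  -0.34015139  0.06222023]
[ 0.00147102 -0.35427585]
tray ((482.8348083496094, -158.47994995117188), (223.7095947265625, 176.5164031982422), 0.04651222378015518) bench z [ 0.60372633 -0.24235605  0.0035128 ]
```

servo_tool([
  [0, 0, 0, -6, 0, 0, 0],
  [0, 0, 0, -12, 0, 0, 0],
  [0, 0, 0, -18, 0, 0, 0],
  [0, 0, 0, -22.5, 0, 0, 0],
  [0, -3.6, -4.6, -22.5, 0, 0, 9],
  [0, -7.2, -9.2, -22.5, 0, 0, 19],
  [0, -10.8, -13.8, -22.5, 0, 0, 28],
  [0, -14.4, -18.4, -22.5, 0, 0, 38],
])

```text
time: 2.65
position: [0.3235, 0.3306, 0.4305]
ee_rot: [[-0.432, 0.902, 0.0], [0.902, 0.432, 0.0], [0.0, 0.0, -1.0]]
force: [0.9, 0.3, 1.1]
gripper_width: 0.0941
```

```bash
cat > go.py <<'E'
from h import *
from scipy.spatial.transform import Rotation as Ro
def delta(pos,R):
    s=robot.sense(); A=s['ee_rot']; A=np.array(A)
    d=A.T@(np.array(pos)-s['position'])*100; r=Ro.from_matrix(A.T@R).as_rotvec(degrees=True)
    print('t',round(s['time'],2),'pos',np.round(s['position'],4),'w',round(s['gripper_width'],4),'F',np.round(s['force'],1),'q',np.round(s['joint_positions'],2)); print('delta cm',d.round(2),'deg',r.round(2)); return d,r
def Rl(yaw,pitch=0): # lifter heading yaw deg, nose-up pitch deg -> tool rot
    c,s=np.cos(np.radians(yaw)),np.sin(np.radians(yaw));a,b=np.cos(np.radians(pitch)),np.sin(np.radians(pitch))
    x=np.array([c*a,s*a,b]); y=np.array([s,-c,0]); return np.c_[x,y,np.cross(x,y)]
E
python3 -c "
from go import *
delta([.4675,-.36,.25],Rl(2))"
```

```text
t 2.65 pos [0.3235 0.3306 0.4305] w 0.0941 F [0.9 0.3 1.1] q [-1.02 -0.02  0.16  1.65  0.    1.51 -0.42]
delta cm [-68.52 -16.83  18.03] deg [-1.0000e-02 -3.0000e-02  1.1357e+02]
```

servo_tool([
  [0, -5.8, -1.4, 0, 0, 0, 9.5],
  [0, -11.6, -2.8, 0, 0, 0, 19],
  [0, -17.4, -4.2, 0, 0, 0, 28.5],
  [0, -23.2, -5.6, 0, 0, 0, 38],
  [0, -29, -7, 0, 0, 0, 47.5],
  [0, -34.8, -8.4, 0, 0, 0, 57],
  [0, -40.6, -9.8, 0, 0, 0, 66.5],
  [0, -46.4, -11.3, 0, 0, 0, 76],
])

```text
time: 3.65
position: [0.4242, -0.1362, 0.4308]
ee_rot: [[0.771, 0.637, 0.001], [0.637, -0.771, 0.0], [0.001, 0.0, -1.0]]
force: [2.4, 1.5, -0.5]
gripper_width: 0.0937
```

```bash
python3 -c "
from go import *
delta([.49,-.36,.25],Rl(2))"
```

```text
t 3.65 pos [ 0.4242 -0.1362  0.4308] w 0.0937 F [ 2.4  1.5 -0.5] q [-0.53 -0.1   0.71  1.69  0.06  1.52 -0.7 ]
delta cm [-9.21 21.43 18.08] deg [ 0.   -0.07 37.59]
```

servo_tool([
  [0, -2, 4.6, 3.6, 0, 0, 8],
  [0, -4, 9.2, 7.2, 0, 0, 16],
  [0, -6, 13.8, 10.8, 0, 0, 24],
  [0, -8, 18.4, 14.4, 0, 0, 32],
  [0, -9.2, 21.4, 18, 0, 0, 37.6],
  [0, -9.2, 21.4, 18, 0, 0, 37.6],
  [0, -9.2, 21.4, 18, 0, 0, 37.6],
  [0, -9.2, 21.4, 18, 0, 0, 37.6],
])

```text
time: 4.65
position: [0.4915, -0.3567, 0.2519]
ee_rot: [[0.999, 0.042, 0.002], [0.042, -0.999, -0.0], [0.002, 0.0, -1.0]]
force: [-0.6, 0.0, 1.0]
gripper_width: 0.0939
```

```bash
python3 - <<'E'
from go import *
p,d,k,M=cam('wrist');W=cloud(d,k,M);np.savez('w1.npz',W=W,p=p,M=M);cv2.imwrite('pics/w1.png',p[:,:,::-1])
Q=W.reshape(-1,3);Q=Q[~np.isnan(Q).any(1)]
for o in robot.outline_of('wrist','lifter'): 
    m=o['pixels']; q=W[m];q=q[~np.isnan(q).any(1)];print(o['score'],o['xy'],m.sum(),q.min(0),q.max(0))
    L=q[(q[:,2]>.045)]; print(len(L),cv2.minAreaRect((L[:,:2]*1000).astype(np.float32)),np.median(L[:,2]))
    L=q[(q[:,2]<.03)]; 
    if len(L)>20: print(cv2.minAreaRect((L[:,:2]*1000).astype(np.float32)));print(np.degrees(np.arctan(np.polyfit(L[:,0],L[:,1],1)[0])))
print(np.median(Q[abs(Q[:,2])<.005][:,2]))
delta([.4675,-.36,.1],Rl(2))
E
```

```text
0.74 [280.8, 171.0] 3247 [ 0.40062788 -0.37610934 -0.00278926] [ 0.60809435 -0.3406355   0.05782846]
1582 ((467.11090087890625, -362.20867919921875), (93.1800537109375, 23.999914169311523), 3.9811208248138428) 0.05501720022467951
((504.55902099609375, -359.9536437988281), (207.14047241210938, 27.826196670532227), 3.082526683807373)
2.6353999891522313
-0.0011930130837783937
t 4.75 pos [ 0.4915 -0.3568  0.2516] w 0.094 F [-0.3  0.7 -0.2] q [-0.09  0.48  0.93  1.63 -0.4   1.23 -0.61]
delta cm [-2.44  0.22 15.16] deg [ 0.01 -0.12  0.38]
```

View pics/w1.png

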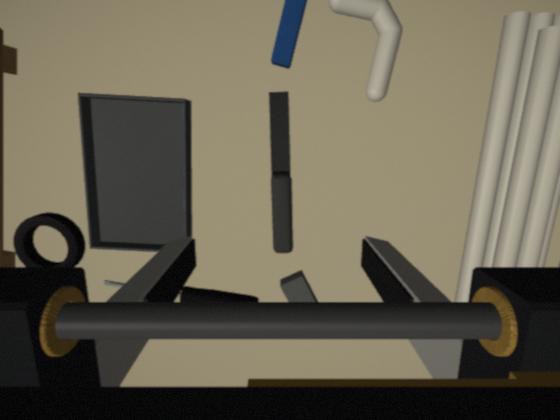

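The picture shows the lifter's handle at (282,212), its nose at (279,93) and the yaw at about 3°. The tray is at (140,172), the holder strip at (298,288) and the screwdriver at (218,297). Now I grasp.

```bash
python3 -c "
from go import *
delta([.466,-.361,.027],Rl(3))"
```

```text
t 4.75 pos [ 0.4915 -0.3568  0.2516] w 0.094 F [-0.3  0.7 -0.2] q [-0.09  0.48  0.93  1.63 -0.4   1.23 -0.61]
delta cm [-2.61  0.31 22.46] deg [ 0.01 -0.12 -0.62]
```

servo_tool([
  [0, -1.3, 0.2, 5, 0, 0, -0.6],
  [0, -2.6, 0.3, 10, 0, -0.1, -0.6],
  [0, -2.6, 0.3, 15, 0, -0.1, -0.6],
  [0, -2.6, 0.3, 19, 0, -0.1, -0.6],
  [0, -2.6, 0.3, 21.5, 0, -0.1, -0.6],
  [0, -2.6, 0.3, 22.4, 0, -0.1, -0.6],
  [0, -2.6, 0.3, 22.4, 0, -0.1, -0.6],
  [0.5, -2.6, 0.3, 22.4, 0, -0.1, -0.6],
], squeeze=60)

```text
time: 5.75
position: [0.4658, -0.3618, 0.0278]
ee_rot: [[0.999, 0.051, -0.0], [0.051, -0.999, -0.001], [-0.0, 0.001, -1.0]]
force: [0.1, -0.4, -0.3]
gripper_width: 0.0874
```

servo_tool([
  [1, 0, 0, 0, 0, 0, 0],
  [1, 0, 0, 0, 0, 0, 0],
  [1, 0, 0, 0, 0, 0, 0],
  [1, 0, 0, 0, 0, 0, 0],
  [1, 0, 0, -1, 0, 0, 0],
  [1, 0, 0, -3, 0, 0, 0],
  [1, 0, 0, -5, 0, 0, 0],
  [1, 0, 0, -8, 0, 0, 0],
])

```text
time: 6.75
position: [0.4651, -0.3614, 0.1082]
ee_rot: [[0.999, 0.05, -0.002], [0.05, -0.999, -0.0], [-0.002, 0.0, -1.0]]
force: [-0.1, -0.4, -0.6]
gripper_width: 0.0072
```

```bash
python3 - <<'E'
from go import *
from fit import *
# panel pose estimate
p=np.array([np.radians(81.8),.5242,.1455]);np.save('panel.npy',p)
delta([.466,-.361,.107],Rl(3))
c,s=np.cos(p[0]),np.sin(p[0])
def pw(u,v,w):
    X=-.165+.866025*u-.5*w; return np.array([p[1]+X*c-v*s,p[2]+X*s+v*c,.038+.5*u+.866025*w])
# hold at lifter x=-2.5,z=45 ; TCP z=26.2
for nu,h in((90,.03),(100,.01)):
    u=(nu-140-2.5)/1000
    print(nu,h); delta(pw(u,0,.061+h+.0262),Rl(81.8,30))
E
```

```text
t 6.75 pos [ 0.4651 -0.3614  0.1082] w 0.0072 F [-0.1 -0.4 -0.6] q [ 0.    0.6   0.83  1.81 -0.53  0.97 -0.47]
delta cm [ 0.09 -0.03  0.12] deg [ 0.    0.1  -0.12]
90 0.03
t 6.75 pos [ 0.4651 -0.3614  0.1082] w 0.0072 F [-0.1 -0.4 -0.6] q [ 0.    0.6   0.83  1.81 -0.53  0.97 -0.47]
delta cm [  3.28 -23.92  -0.51] deg [ 20.56  25.15 -77.01]
100 0.01
t 6.75 pos [ 0.4651 -0.3614  0.1082] w 0.0072 F [-0.1 -0.4 -0.6] q [ 0.    0.6   0.83  1.81 -0.53  0.97 -0.47]
delta cm [  3.64 -25.75   0.72] deg [ 20.56  25.15 -77.01]
```

```bash
python3 - <<'E'
from go import *
print(robot.sense()['gripper_width'])
p,d,k,M=cam('side');W=cloud(d,k,M)
cv2.imwrite('pics/s1.png',cv2.resize(p[130:260,230:400,::-1],(680,520)))
for o in robot.outline_of('side','lifter')[:2]:
    q=W[o['pixels']];q=q[~np.isnan(q).any(1)];print(o['score'],o['xy'],q.min(0),q.max(0),np.median(q,0))
E
```

```text
0.007206930336455149
0.56 [309.3, 193.6] [ 0.41870684 -0.37543426 -0.00161986] [ 0.60713504 -0.33981942  0.0613602 ] [ 0.48484747 -0.3533533   0.01790157]
```

View pics/s1.png

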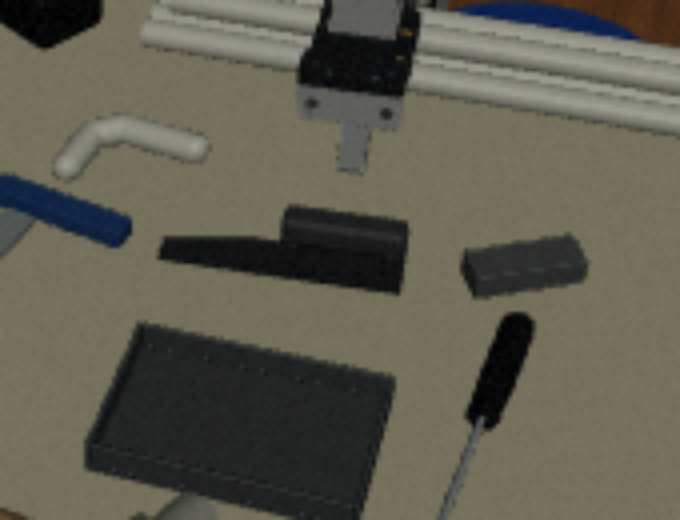

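The lifter sits untouched at crop (345,230); the lift came before the fingers had closed. I repeat with more closing time.

servo_tool([
  [0.4, 0, 0, 0, 0, 0.1, 0],
  [0.4, 0.1, 0, 0, 0, 0.1, 0],
  [0.4, 0.1, 0, 0, 0, 0.1, 0],
  [0.4, 0.1, 0, 0, 0, 0.1, 0],
  [0.4, 0.1, 0, 1, 0, 0.1, 0],
  [0.4, 0.1, 0, 4, 0, 0.1, 0],
  [0.4, 0.1, 0, 7, 0, 0.1, 0],
  [0.4, 0.1, 0, 8.1, 0, 0.1, 0],
])

```text
time: 7.85
position: [0.4652, -0.3609, 0.0236]
ee_rot: [[0.999, 0.05, -0.002], [0.05, -0.999, 0.001], [-0.002, -0.001, -1.0]]
force: [-0.1, 0.9, 0.3]
gripper_width: 0.0561
```

servo_tool([
  [0.4, 0, 0, 0, 0, 0, 0],
  [1, 0, 0, 0, 0, 0, 0],
  [1, 0, 0, 0, 0, 0, 0],
  [1, 0, 0, 0, 0, 0, 0],
  [1, 0, 0, 0, 0, 0, 0],
  [1, 0, 0, 0, 0, 0, 0],
  [1, 0, 0, 0, 0, 0, 0],
  [1, 0, 0, 0, 0, 0, 0],
], squeeze=60)

```text
time: 8.85
position: [0.4663, -0.3615, 0.0258]
ee_rot: [[0.999, 0.05, 0.0], [0.05, -0.999, -0.0], [0.0, 0.0, -1.0]]
force: [-0.1, 1.0, 6.1]
gripper_width: 0.0236
```

servo_tool([
  [1, 0, 0, -3, 0, 0, 0],
  [1, 0, 0, -8, 0, 0, 0],
  [1, 0, 0, -13, 0, 0, 0],
  [1, 0.5, -3, -17, 2.1, 2.5, -7.7],
  [1, 1, -6, -17, 4.2, 5, -15.4],
  [1, 1.5, -10, -17, 6.3, 7.5, -23.1],
  [1, 2, -14, -17, 8.4, 10, -30.8],
  [1, 2.5, -18, -17, 10.5, 12.5, -38.5],
])

```text
time: 9.85
position: [0.4816, -0.179, 0.1954]
ee_rot: [[0.727, 0.674, 0.128], [0.635, -0.732, 0.246], [0.26, -0.097, -0.961]]
force: [-0.1, -0.8, -3.3]
gripper_width: 0.0235
```

```bash
cat >> go.py <<'E'
pp=np.load('panel.npy')
def pw(u,v,w):
    p=pp;c,s=np.cos(p[0]),np.sin(p[0]);X=-.165+.866025*u-.5*w; return np.array([p[1]+X*c-v*s,p[2]+X*s+v*c,.038+.5*u+.866025*w])
def lifter_goal(nu,h,v=0,pitch=30,yaw=81.8): # nose u mm, underside height over crest mm, given current grip
    n=pw(nu/1000,v/1000,.061+h/1000); R=Rl(yaw,pitch); return n+R@np.array([-.1425,0,-.0262]),R
E
python3 -c "
from go import *
delta(*lifter_goal(90,30))"
```

```text
t 9.85 pos [ 0.4816 -0.179   0.1954] w 0.0235 F [-0.1 -0.8 -3.3] q [-0.09  0.28  0.67  1.94 -0.52  1.07 -0.  ]
delta cm [ 1.86 -3.18  9.38] deg [ 10.08  12.36 -38.28]
```

servo_tool([
  [1, 0.4, -0.8, 0, 2.5, 3.1, -9.5],
  [1, 0.9, -1.6, 0, 5, 6.2, -19],
  [1, 1.4, -2.4, 1, 7.5, 9.3, -28.5],
  [1, 1.9, -3.2, 3, 10.1, 12.4, -38.3],
  [1, 1.9, -3.2, 5, 10.1, 12.4, -38.3],
  [1, 1.9, -3.2, 7.4, 10.1, 12.4, -38.3],
  [1, 1.9, -3.2, 9.4, 10.1, 12.4, -38.3],
  [1, 1.9, -3.2, 9.4, 10.1, 12.4, -38.3],
])

```text
time: 10.85
position: [0.4859, -0.1212, 0.112]
ee_rot: [[0.13, 0.989, 0.07], [0.857, -0.147, 0.494], [0.499, -0.004, -0.867]]
force: [1.1, -1.0, -2.2]
gripper_width: 0.0234
```

```bash
python3 - <<'E'
from go import *
from fit import *
delta(*lifter_goal(110,10))
P_,uvw=panel_fit(np.zeros((2,3)))
ims=[]
for n in('scene','side','wrist'):
    p,d,k,M=cam(n);W=cloud(d,k,M);np.savez(n+'2.npz',W=W,p=p,M=M)
    if n=='scene': print(n); run(W); ims.append(cv2.resize(p[140:270,290:430],(560,520))[:300])
    if n=='wrist': ims.append(cv2.resize(p,(560,420))[:300])
    for o in robot.outline_of(n,'lifter')[:1]:
        q=W[o['pixels']];q=q[~np.isnan(q).any(1)];B=uvw(pp,q);print('lifter',o['score'],o['xy'],'u max',np.percentile(B[:,0],[98,100]));
        b=B[B[:,0]>B[:,0].max()-.05];print('v slope/off',np.polyfit(b[:,0],b[:,1],1),'w top near nose',np.median(b[b[:,0]>b[:,0].max()-.012],0),'all w',np.polyfit(b[:,0],b[:,2],1))
cv2.imwrite('pics/v2.png',np.vstack(ims)[:,:,::-1])
E
```

```text
t 10.85 pos [ 0.4859 -0.1212  0.112 ] w 0.0234 F [ 1.1 -1.  -2.2] q [ 0.13  0.49  0.46  1.94 -0.76  1.14  0.88]
delta cm [ 2.1  -0.03  1.91] deg [-0.05  0.06 -0.35]
scene
slope 29.96 yaw plane 81.78 panel yaw 81.8 xy [0.5254 0.1489] 719 cyl med -0.0 face med -0.0
clip u [0.1272 0.1503 0.1746] v [-0.0185 -0.0008  0.0186] w [0.0628 0.0642 0.0673]
board u [-0.0112  0.3763] v [-0.2801  0.1603]
lifter 0.58 [309.4, 199.5] u max [0.08278962 0.08865092]
v slope/off [ 0.01628941 -0.00411427] w top near nose [ 0.08279961 -0.00166036  0.09154392] all w [-0.09652907  0.10010347]
lifter 0.57 [287.9, 233.7] u max [0.08486378 0.08984268]
v slope/off [-0.00995783  0.0009013 ] w top near nose [0.08348104 0.00101766 0.09637323] all w [-0.18303215  0.11181996]
lifter 0.89 [279.0, 166.9] u max [0.07859511 0.08882307]
v slope/off [-0.00587098 -0.00102169] w top near nose [ 0.07949086 -0.00173066  0.09541616] all w [-0.20013188  0.11081164]
```

View pics/v2.png

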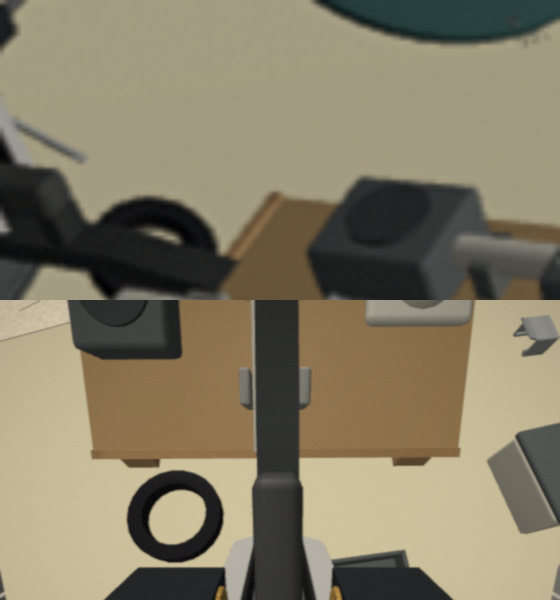

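```bash
python3 - <<'E'
from go import *
from fit import *
P_,uvw=panel_fit(np.zeros((2,3)))
z=np.load('wrist2.npz');W=z['W'];B=uvw(pp,W.reshape(-1,3)).reshape(420,560,3)*1000
for r in range(0,300,14):
    row=[f"{B[r,c,0]:.0f}/{B[r,c,1]:.0f}/{B[r,c,2]:.0f}" for c in range(246,316,6)]
    print(r,' '.join(row))
for n in('scene','side','wrist'):
    z=np.load(n+'2.npz');B=uvw(pp,z['W'].reshape(-1,3))*1000;B=B[~np.isnan(B).any(1)]
    f=lambda a,b,c,d,e=25:B[(B[:,0]>a)&(B[:,0]<b)&(B[:,2]>c)&(B[:,2]<d)&(abs(B[:,1])<e)]
    for nm,q in(('crest u95-112',f(95,112,50,70)),('crest 210-260',f(210,260,50,70)),('clip',f(120,185,62,75)),('blade',f(20,80,86,112))):
        if len(q)>10: print(n,nm,len(q),'v',np.percentile(q[:,1],[3,50,97]).round(1),'w97',np.percentile(q[:,2],97).round(1),'u',np.percentile(q[:,0],[2,98]).round(1))
cv2.imwrite('pics/v3.png',cv2.resize(np.load('scene2.npz')['p'][190:270,320:430,::-1],(770,560),interpolation=cv2.INTER_CUBIC))
E
```

```text
0 115/23/1 97/15/51 82/9/94 82/5/95 82/2/96 82/-1/95 82/-4/94 82/-8/94 82/-11/95 115/-20/-1 115/-25/-1 115/-30/1
14 105/23/-1 89/15/50 74/9/97 75/5/96 75/2/96 74/-1/97 75/-4/96 75/-8/96 74/-11/97 105/-20/-1 105/-25/-1 105/-30/-1
28 95/23/0 81/15/49 67/9/98 67/5/98 67/2/97 67/-1/97 67/-4/97 67/-8/98 67/-11/98 94/-20/0 95/-25/-0 95/-30/-1
42 85/24/-2 73/15/47 60/9/99 60/5/99 60/2/100 60/-1/100 60/-4/100 60/-8/98 59/-11/101 84/-20/-0 85/-25/-2 84/-30/0
56 74/24/-2 64/16/46 53/9/100 53/5/100 53/2/101 53/-1/100 53/-4/100 52/-8/101 52/-11/101 74/-21/-1 74/-26/-0 74/-31/-1
70 54/20/52 63/19/-1 45/9/104 45/6/102 45/2/103 45/-1/104 45/-4/102 45/-8/102 45/-11/102 54/-17/50 54/-22/50 63/-31/-1
84 45/20/52 47/17/35 38/9/103 38/6/103 38/2/104 38/-1/104 38/-4/103 38/-8/103 38/-11/105 45/-18/49 45/-22/53 52/-31/-1
98 36/20/50 37/17/39 30/9/105 30/6/105 30/2/105 30/-1/105 30/-4/105 30/-8/104 30/-11/105 36/-18/51 36/-22/51 41/-31/-1
112 30/25/-0 29/20/1 23/9/105 23/6/108 23/2/106 23/-1/107 23/-4/108 23/-7/107 23/-11/106 29/-21/-1 29/-26/-1 29/-31/-1
126 18/25/-1 18/20/-1 16/9/108 16/6/107 16/2/108 16
[... 1515 characters left out ...]
/10/160 -65/8/147 -64/5/149 -64/2/148 -64/-1/149 -64/-3/148 -64/-6/148 -65/-9/147 -65/-12/146 -55/-14/165 -46/-14/184
scene crest u95-112 79 v [-15.4  -7.1   7.5] w97 60.4 u [ 95.5 111.8]
scene crest 210-260 333 v [-15.2  -7.1   7.9] w97 60.4 u [210.8 259.3]
scene clip 267 v [-21.6  -1.7  19.3] w97 65.9 u [130.5 176.6]
scene blade 299 v [-14.2  -5.3   9.9] w97 103.9 u [21.3 78.2]
side crest u95-112 41 v [-9.4  6.1 16.3] w97 62.7 u [ 95.5 111.1]
side crest 210-260 207 v [-8.5  7.3 15.8] w97 62.8 u [211.4 257.3]
side clip 287 v [-19.    2.2  22.6] w97 68.6 u [130.2 179.3]
side blade 173 v [-12.    1.5  11.4] w97 108.2 u [21.  78.7]
wrist blade 5021 v [-12.9  -1.6   9.7] w97 106.9 u [21.4 78.8]
```

View pics/v3.png

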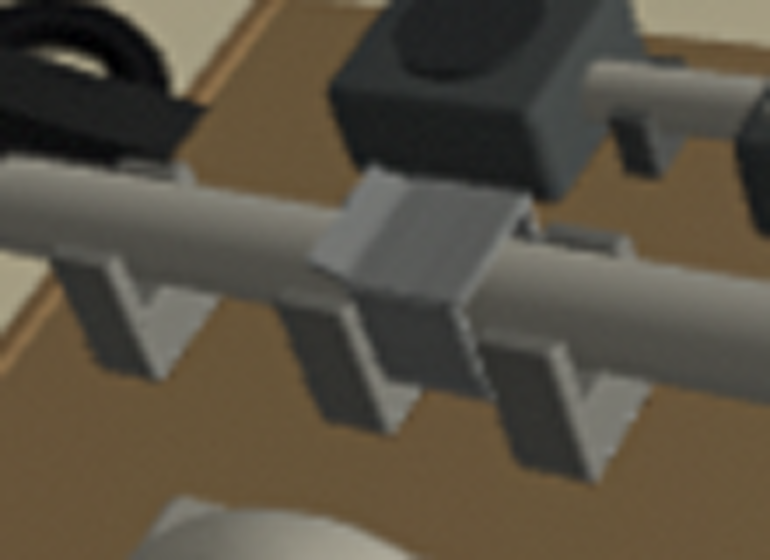

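servo_tool([
  [1, 0.4, -0.15, 0.5, 0, 0, -0.3],
  [1, 0.8, -0.15, 1, 0, 0, -0.3],
  [1, 1.2, -0.15, 1.5, 0, 0, -0.3],
  [1, 1.6, -0.15, 2, 0, 0, -0.3],
  [1, 1.6, -0.15, 2.3, 0, 0, -0.3],
  [1, 1.6, -0.15, 2.5, 0, 0, -0.3],
  [1, 1.6, -0.15, 2.6, 0, 0, -0.3],
  [1, 1.6, -0.15, 2.6, 0, 0, -0.3],
])

```text
time: 12.15
position: [0.4889, -0.0952, 0.0986]
ee_rot: [[0.122, 0.99, 0.072], [0.858, -0.142, 0.494], [0.499, 0.002, -0.866]]
force: [-0.3, -0.1, -2.5]
gripper_width: 0.0235
```

```bash
python3 -c "
from go import *
delta(*lifter_goal(105,0,v=1.3));s=robot.sense();print(s['ee_rot'].T@s['force'],s['ee_rot'].T@s['torque'])"
```

```text
t 12.15 pos [ 0.4889 -0.0952  0.0986] w 0.0235 F [-0.3 -0.1 -2.5] q [ 0.1   0.49  0.43  1.97 -0.79  1.09  0.88]
delta cm [ 0.   -0.07  0.44] deg [0.07 0.05 0.07]
[-1.33372374 -0.2534108   2.08401494] [ 0.02880598 -0.80417186  0.04096845]
```

servo_tool([
  [1, 0, 0, 0.1, 0, 0, 0],
  [1, 0, 0, 0.2, 0, 0, 0],
  [1, 0, 0, 0.3, 0, 0, 0],
  [1, 0, 0, 0.3, 0, 0, 0],
  [1, 0, 0, 0.35, 0, 0, 0],
  [1, 0, 0, 0.35, 0, 0, 0],
  [1, 0, 0, 0.35, 0, 0, 0],
  [1, 0, 0, 0.35, 0, 0, 0],
])

```text
time: 13.15
position: [0.4891, -0.0934, 0.0956]
ee_rot: [[0.122, 0.99, 0.072], [0.858, -0.142, 0.494], [0.499, 0.002, -0.866]]
force: [-0.3, -0.2, -2.5]
gripper_width: 0.0234
```

```bash
cat > st.py <<'E'
from go import *
import sys
nu,h=map(float,sys.argv[1:3])
delta(*lifter_goal(nu,h,v=1.3));s=robot.sense();print('tool F',(s['ee_rot'].T@s['force']).round(1),'T',(s['ee_rot'].T@s['torque']).round(2))
E
python3 st.py 105 0
```

```text
t 13.15 pos [ 0.4891 -0.0934  0.0956] w 0.0234 F [-0.3 -0.2 -2.5] q [ 0.1   0.49  0.43  1.98 -0.8   1.09  0.88]
delta cm [-0.01 -0.06  0.09] deg [0.06 0.04 0.08]
tool F [-1.5 -0.2  2. ] T [ 0.1  -0.78  0.05]
```

servo_tool([
  [1, 0, -0.05, 0.05, 0, 0, 0],
  [1, 0, -0.05, 0.08, 0, 0, 0],
  [1, 0, -0.05, 0.1, 0, 0, 0],
  [1, 0, -0.05, 0.12, 0, 0, 0],
  [1, 0, -0.05, 0.14, 0, 0, 0],
  [1, 0, -0.05, 0.15, 0, 0, 0],
  [1, 0, -0.05, 0.15, 0, 0, 0],
  [1, 0, -0.05, 0.15, 0, 0, 0],
])

```text
time: 14.15
position: [0.4888, -0.0927, 0.0943]
ee_rot: [[0.122, 0.99, 0.072], [0.858, -0.142, 0.494], [0.499, 0.002, -0.867]]
force: [-1.6, -4.0, 1.9]
gripper_width: 0.0237
```

```bash
python3 st.py 105 0
```

```text
t 14.15 pos [ 0.4888 -0.0927  0.0943] w 0.0237 F [-1.6 -4.   1.9] q [ 0.1   0.49  0.43  1.98 -0.8   1.08  0.89]
delta cm [ 0.   -0.02 -0.05] deg [0.08 0.06 0.08]
tool F [-2.7 -1.  -3.7] T [ 0.33 -0.95  0.01]
```

Contact with the crest is about 6 N. I slide up toward the lip.

servo_tool([
  [1, 0.3, 0, 0, 0, 0, 0],
  [1, 0.7, 0, 0, 0, 0, 0],
  [1, 1.1, 0, 0, 0, 0, 0],
  [1, 1.5, 0, 0, 0, 0, 0],
  [1, 1.9, 0, 0, 0, 0, 0],
  [1, 2.2, 0, 0, 0, 0, 0],
  [1, 2.4, 0, 0, 0, 0, 0],
  [1, 2.4, 0, 0, 0, 0, 0],
])

```text
time: 15.15
position: [0.4919, -0.0721, 0.1065]
ee_rot: [[0.122, 0.99, 0.073], [0.858, -0.142, 0.494], [0.499, 0.002, -0.867]]
force: [0.1, -5.3, 2.5]
gripper_width: 0.0236
```

```bash
python3 st.py 129 0; python3 - <<'E'
from go import *
p,d,k,M=cam('scene')
cv2.imwrite('pics/v4.png',cv2.resize(p[190:270,320:430,::-1],(770,560),interpolation=cv2.INTER_CUBIC))
E
```

```text
t 15.15 pos [ 0.4919 -0.0721  0.1065] w 0.0236 F [ 0.1 -5.3  2.5] q [ 0.06  0.46  0.43  1.99 -0.79  1.08  0.84]
delta cm [-0.01 -0.04 -0.04] deg [0.11 0.06 0.09]
tool F [-3.3  0.9 -4.7] T [-0.06 -0.92  0.08]
```

View pics/v4.png

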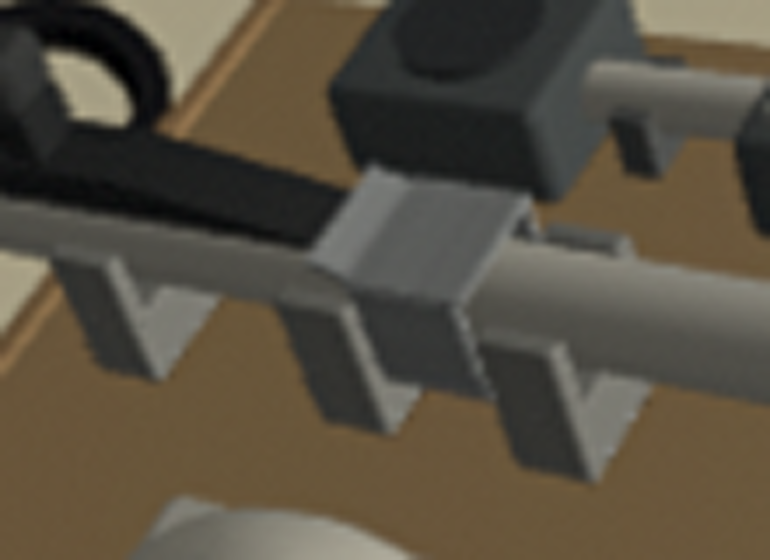

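The nose, at about (320,240), is flush on the crest and just at the lip. I push on gently.

servo_tool([
  [1, 0.1, 0, 0, 0, 0, 0],
  [1, 0.25, 0, 0, 0, 0, 0],
  [1, 0.4, 0, 0, 0, 0, 0],
  [1, 0.6, 0, 0, 0, 0, 0],
  [1, 0.8, 0, 0, 0, 0, 0],
  [1, 1.0, 0, 0, 0, 0, 0],
  [1, 1.2, 0, 0, 0, 0, 0],
  [1, 1.3, 0, 0, 0, 0, 0],
])

```text
time: 16.2
position: [0.4931, -0.0627, 0.1123]
ee_rot: [[0.124, 0.99, 0.073], [0.859, -0.144, 0.491], [0.497, 0.002, -0.868]]
force: [-1.6, -14.2, -2.2]
gripper_width: 0.0234
```

```bash
python3 st.py 142 0
```

```text
t 16.2 pos [ 0.4931 -0.0627  0.1123] w 0.0234 F [ -1.6 -14.2  -2.2] q [ 0.04  0.45  0.43  2.   -0.79  1.07  0.81]
delta cm [ 0.17 -0.02 -0.01] deg [0.14 0.21 0.  ]
tool F [-13.5   0.5  -5.1] T [ 0.14 -3.38  0.05]
```

servo_tool([
  [1, 0.2, 0, 0, 0, 0, 0],
  [1, 0.4, 0, 0, 0, 0, 0],
  [1, 0.6, 0, 0, 0, 0, 0],
  [1, 0.8, 0, 0, 0, 0, 0],
  [1, 1.0, 0, 0, 0, 0, 0],
  [1, 1.2, 0, 0, 0, 0, 0],
  [1, 1.4, 0, 0, 0, 0, 0],
  [1, 1.6, 0, 0, 0, 0, 0],
])

```text
time: 17.2
position: [0.4951, -0.0495, 0.1202]
ee_rot: [[0.124, 0.99, 0.074], [0.859, -0.144, 0.491], [0.496, 0.002, -0.868]]
force: [-2.2, -18.3, -3.5]
gripper_width: 0.0236
```

```bash
python3 st.py 158 0
```

```text
t 17.2 pos [ 0.4951 -0.0495  0.1202] w 0.0236 F [ -2.2 -18.3  -3.5] q [ 0.02  0.42  0.42  2.   -0.78  1.07  0.78]
delta cm [ 0.22 -0.03  0.  ] deg [ 0.16  0.24 -0.03]
tool F [-17.7   0.4  -6.1] T [ 0.09 -4.4   0.  ]
```

Forces are in the expected band, so I continue.

servo_tool([
  [1, 0.25, 0, 0, 0, 0, 0],
  [1, 0.5, 0, 0, 0, 0, 0],
  [1, 0.75, 0, 0, 0, 0, 0],
  [1, 1.0, 0, 0, 0, 0, 0],
  [1, 1.25, 0, 0, 0, 0, 0],
  [1, 1.5, 0, 0, 0, 0, 0],
  [1, 1.75, 0, 0, 0, 0, 0],
  [1, 2.0, 0, 0, 0, 0, 0],
])

```text
time: 18.2
position: [0.4975, -0.032, 0.1302]
ee_rot: [[0.124, 0.99, 0.073], [0.859, -0.144, 0.491], [0.497, 0.002, -0.868]]
force: [-2.6, -13.7, -3.0]
gripper_width: 0.0234
```

```bash
python3 st.py 178 0
```

```text
t 18.2 pos [ 0.4975 -0.032   0.1302] w 0.0234 F [ -2.6 -13.7  -3. ] q [-0.01  0.4   0.42  2.01 -0.78  1.07  0.74]
delta cm [ 0.2  -0.02 -0.01] deg [ 0.14  0.21 -0.02]
tool F [-13.6  -0.6  -4.3] T [ 0.03 -3.58  0.02]
```

servo_tool([
  [1, 0.25, 0, 0, 0, 0, 0],
  [1, 0.5, 0, 0, 0, 0, 0],
  [1, 0.75, 0, 0, 0, 0, 0],
  [1, 1.0, 0, 0, 0, 0, 0],
  [1, 1.25, 0, 0, 0, 0, 0],
  [1, 1.5, 0, 0, 0, 0, 0],
  [1, 1.75, 0, 0, 0, 0, 0],
  [1, 2.0, 0, 0, 0, 0, 0],
])

```text
time: 19.2
position: [0.5, -0.0147, 0.1402]
ee_rot: [[0.124, 0.99, 0.073], [0.859, -0.144, 0.491], [0.497, 0.002, -0.868]]
force: [-1.6, -16.3, -3.6]
gripper_width: 0.0237
```

```bash
python3 st.py 198 0
```

```text
t 19.2 pos [ 0.5    -0.0147  0.1402] w 0.0237 F [ -1.6 -16.3  -3.6] q [-0.04  0.38  0.41  2.01 -0.77  1.06  0.69]
delta cm [ 0.19 -0.02 -0.02] deg [ 0.13  0.2  -0.02]
tool F [-16.    0.8  -5. ] T [ 0.05 -3.94  0.07]
```

servo_tool([
  [1, 0.25, 0, 0, 0, 0, 0],
  [1, 0.5, 0, 0, 0, 0, 0],
  [1, 0.75, 0, 0, 0, 0, 0],
  [1, 1.0, 0, 0, 0, 0, 0],
  [1, 1.2, 0, 0, 0, 0, 0],
  [1, 1.4, 0, 0, 0, 0, 0],
  [1, 1.5, 0, 0, 0, 0, 0],
  [1, 1.6, 0, 0, 0, 0, 0],
])

```text
time: 20.2
position: [0.502, -0.0006, 0.1483]
ee_rot: [[0.124, 0.99, 0.073], [0.859, -0.144, 0.492], [0.498, 0.002, -0.867]]
force: [-2.2, -13.4, -1.3]
gripper_width: 0.0235
```

```bash
python3 st.py 214 0;python3 - <<'E'
from go import *
from fit import *
P_,uvw=panel_fit(np.zeros((2,3)))
p,d,k,M=cam('scene');W=cloud(d,k,M)
for o in robot.outline_of('scene','clip'):
    B=uvw(pp,W[o['pixels']])*1000; print(o['score'],np.nanpercentile(B,[3,50,97],axis=0).round(1).tolist())
cv2.imwrite('pics/v5.png',cv2.resize(p[190:270,320:430,::-1],(770,560),interpolation=cv2.INTER_CUBIC))
E
```

```text
t 20.2 pos [ 0.502  -0.0006  0.1483] w 0.0235 F [ -2.2 -13.4  -1.3] q [-0.07  0.36  0.41  2.01 -0.77  1.06  0.66]
delta cm [ 0.14 -0.02 -0.02] deg [0.13 0.16 0.  ]
tool F [-12.5  -0.2  -5.6] T [ 0.11 -3.15 -0.01]
0.86 [[105.8, -293.4, -98.7], [118.5, -279.1, -87.8], [131.1, -262.9, -79.4]]
0.69 [[186.0, -256.0, -144.4], [204.0, -240.4, -136.7], [216.7, -225.3, -130.0]]
0.68 [[138.4, -25.9, 35.2], [162.2, -11.9, 71.6], [182.7, 19.8, 81.3]]
```

View pics/v5.png

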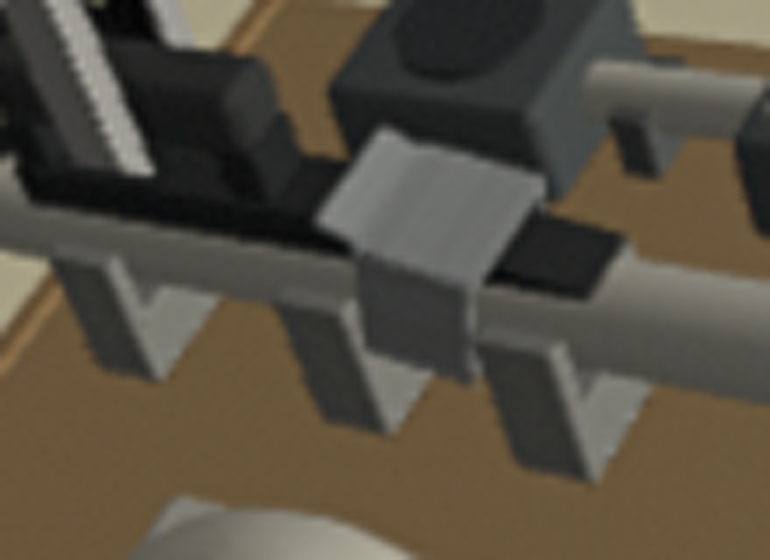

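The blade is through: nose at (610,270), clip raised and tilted, lip at (345,190), with a gap left to the front post. I push a bit more.

servo_tool([
  [1, 0.2, 0, 0, 0, 0, 0],
  [1, 0.35, 0, 0, 0, 0, 0],
  [1, 0.5, 0, 0, 0, 0, 0],
  [1, 0.65, 0, 0, 0, 0, 0],
  [1, 0.8, 0, 0, 0, 0, 0],
  [1, 0.9, 0, 0, 0, 0, 0],
  [1, 1.0, 0, 0, 0, 0, 0],
  [1, 1.0, 0, 0, 0, 0, 0],
])

```text
time: 21.3
position: [0.5034, 0.0086, 0.1537]
ee_rot: [[0.123, 0.99, 0.073], [0.858, -0.143, 0.493], [0.498, 0.002, -0.867]]
force: [-1.7, -8.8, 2.4]
gripper_width: 0.0237
```

```bash
python3 st.py 224 0
```

```text
t 21.3 pos [0.5034 0.0086 0.1537] w 0.0237 F [-1.7 -8.8  2.4] q [-0.09  0.34  0.4   2.01 -0.77  1.06  0.63]
delta cm [ 0.06 -0.02 -0.03] deg [0.12 0.1  0.05]
tool F [-6.6 -0.4 -6.5] T [ 0.12 -1.83  0.04]
```

```bash
cat > clipuv.py <<'E'
from go import *
from fit import *
P_,uvw=panel_fit(np.zeros((2,3)))
for n in ('scene','side'):
    p,d,k,M=cam(n);W=cloud(d,k,M)
    for o in robot.outline_of(n,'clip'):
        B=uvw(pp,W[o['pixels']])*1000
        if abs(np.nanmedian(B[:,1]))<40 or n=='side': print(n,o['score'],o['xy'],np.nanpercentile(B,[3,50,97],axis=0).round(1).tolist(),np.nanmedian(W[o['pixels']],0).round(3))
    B=uvw(pp,W.reshape(-1,3))*1000;B=B[~np.isnan(B).any(1)]
    B=B[(abs(B[:,1])<15)&(B[:,2]>55)&(B[:,2]<105)]
    print([(u,np.percentile(B[abs(B[:,0]-u)<2][:,2],80).round(1)) for u in range(128,236,6) if (abs(B[:,0]-u)<2).sum()>3])
    cv2.imwrite(f'pics/{n}_c.png',cv2.resize(p[190:270,320:430,::-1],(770,560),interpolation=cv2.INTER_CUBIC) if n=='scene' else p[:,:,::-1])
E
python3 clipuv.py
```

```text
scene 0.63 [382.0, 222.9] [[141.1, -25.6, 40.3], [163.0, -12.5, 74.4], [182.7, 18.1, 83.2]] [0.528 0.087 0.182]
[(128, np.float64(93.9)), (134, np.float64(67.1)), (140, np.float64(84.7)), (146, np.float64(81.6)), (152, np.float64(78.7)), (158, np.float64(77.7)), (164, np.float64(76.8)), (170, np.float64(75.3)), (176, np.float64(74.5)), (182, np.float64(72.8)), (188, np.float64(68.7)), (194, np.float64(67.6)), (200, np.float64(66.4)), (206, np.float64(65.4)), (212, np.float64(64.4)), (218, np.float64(63.1)), (224, np.float64(60.2)), (230, np.float64(59.0))]
side 0.58 [143.8, 284.8] [[106.5, -289.8, -106.2], [122.5, -276.1, -85.9], [132.4, -259.9, -77.4]] [0.795 0.09  0.025]
side 0.56 [259.0, 270.8] [[140.1, -20.4, 48.0], [163.8, 6.7, 77.7], [184.2, 25.5, 86.9]] [0.508 0.088 0.186]
[(128, np.float64(100.8)), (140, np.float64(87.7)), (146, np.float64(85.2)), (152, np.float64(81.9)), (158, np.float64(81.0)), (164, np.float64(79.5)), (170, np.float64(78.6)), (176, np.float64(77.9)), (182, np.float64(75.8)), (188, np.float64(71.9)), (194, np.float64(70.7)), (200, np.float64(69.6)), (206, np.float64(68.6)), (212, np.float64(67.1)), (218, np.float64(65.8)), (224, np.float64(62.1)), (230, np.float64(61.2))]
```

servo_tool([
  [1, 0.1, 0, 0, 0, 0, 0],
  [1, 0.2, 0, 0, 0, 0, 0],
  [1, 0.3, 0, 0, 0, 0, 0],
  [1, 0.4, 0, 0, 0, 0, 0],
  [1, 0.5, 0, 0, 0, 0, 0],
  [1, 0.6, 0, 0, 0, 0, 0],
  [1, 0.6, 0, 0, 0, 0, 0],
  [1, 0.6, 0, 0, 0, 0, 0],
])

```text
time: 22.5
position: [0.5041, 0.0139, 0.1567]
ee_rot: [[0.123, 0.99, 0.073], [0.858, -0.143, 0.493], [0.499, 0.002, -0.867]]
force: [-1.6, -8.2, 2.2]
gripper_width: 0.0234
```

```bash
python3 st.py 230 0; python3 clipuv.py
```

```text
t 22.5 pos [0.5041 0.0139 0.1567] w 0.0234 F [-1.6 -8.2  2.2] q [-0.09  0.34  0.4   2.01 -0.76  1.06  0.62]
delta cm [ 0.05 -0.02 -0.03] deg [0.11 0.09 0.05]
tool F [-6.1 -0.4 -6.1] T [ 0.04 -1.75  0.05]
scene 0.7 [379.4, 222.2] [[141.1, -25.3, 38.7], [162.9, -10.7, 75.1], [183.1, 21.5, 83.5]] [0.526 0.087 0.183]
[(128, np.float64(95.4)), (134, np.float64(99.0)), (140, np.float64(85.6)), (146, np.float64(82.4)), (152, np.float64(80.0)), (158, np.float64(79.0)), (164, np.float64(78.1)), (170, np.float64(76.4)), (176, np.float64(75.6)), (182, np.float64(74.4)), (188, np.float64(69.9)), (194, np.float64(68.8)), (200, np.float64(67.2)), (206, np.float64(66.7)), (212, np.float64(65.3)), (218, np.float64(64.0)), (224, np.float64(63.3)), (230, np.float64(59.4))]
side 0.71 [146.1, 287.4] [[107.4, -290.5, -108.0], [122.8, -276.0, -86.6], [132.0, -259.7, -77.5]] [0.796 0.091 0.024]
side 0.62 [256.4, 267.9] [[140.0, -20.6, 45.5], [164.8, 6.6, 78.4], [183.8, 25.4, 87.6]] [0.508 0.088 0.186]
[(128, np.float64(99.7)), (134, np.float64(102.0)), (140, np.float64(88.5)), (146, np.float64(86.2)), (152, np.float64(83.2)), (158, np.float64(82.3)), (164, np.float64(81.0)), (170, np.float64(79.7)), (176, np.float64(78.7)), (182, np.float64(76.8)), (188, np.float64(73.1)), (194, np.float64(72.6)), (200, np.float64(70.6)), (206, np.float64(69.2)), (212, np.float64(68.0)), (218, np.float64(67.2)), (224, np.float64(66.4)), (230, np.float64(64.7))]
```

View pics/scene_c.png

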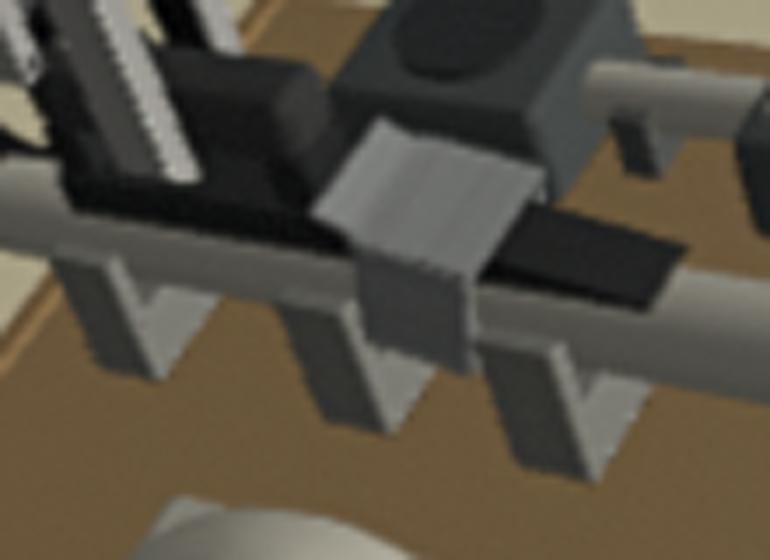

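The nose is at (665,280) and the clip is raised about 15 mm, close to the post. Force has fallen to about 6 N, which suggests it has let go. I test with a small lift square to the face.

servo_tool([
  [1, 0.1, 0, 0, 0, 0, 0],
  [1, 0.2, 0, 0, 0, 0, 0],
  [1, 0.2, 0, -0.1, 0, 0, 0],
  [1, 0.2, 0, -0.2, 0, 0, 0],
  [1, 0.2, 0, -0.3, 0, 0, 0],
  [1, 0.2, 0, -0.4, 0, 0, 0],
  [1, 0.2, 0, -0.5, 0, 0, 0],
  [1, 0.2, 0, -0.5, 0, 0, 0],
])

```text
time: 23.7
position: [0.5039, 0.0139, 0.1621]
ee_rot: [[0.122, 0.99, 0.072], [0.858, -0.142, 0.494], [0.499, 0.002, -0.866]]
force: [-0.3, 1.0, -2.1]
gripper_width: 0.0235
```

```bash
python3 st.py 232 5; python3 clipuv.py
```

```text
t 23.7 pos [0.5039 0.0139 0.1621] w 0.0235 F [-0.3  1.  -2.1] q [-0.1   0.33  0.4   2.01 -0.76  1.06  0.61]
delta cm [-0.02  0.   -0.06] deg [0.07 0.04 0.09]
tool F [-0.2 -0.5  2.3] T [ 0.06 -0.93  0.02]
scene 0.89 [381.7, 219.4] [[137.6, -23.4, 47.8], [161.8, -11.3, 82.9], [182.9, 19.9, 90.7]] [0.526 0.082 0.188]
[(128, np.float64(96.1)), (134, np.float64(100.7)), (140, np.float64(91.2)), (146, np.float64(87.9)), (152, np.float64(86.2)), (158, np.float64(85.6)), (164, np.float64(84.6)), (170, np.float64(83.7)), (176, np.float64(82.5)), (182, np.float64(82.0)), (188, np.float64(74.9)), (194, np.float64(73.1)), (200, np.float64(72.4)), (206, np.float64(71.3)), (212, np.float64(70.0)), (218, np.float64(69.2)), (224, np.float64(68.2)), (230, np.float64(66.5))]
side 0.9 [257.1, 266.0] [[109.6, -19.8, 52.4], [164.3, 6.7, 85.5], [184.2, 23.7, 93.8]] [0.507 0.084 0.191]
side 0.52 [143.9, 288.0] [[108.3, -291.8, -111.8], [122.3, -276.8, -87.5], [132.6, -260.4, -77.6]] [0.796 0.093 0.024]
[(128, np.float64(96.0)), (134, np.float64(102.6)), (140, np.float64(94.8)), (146, np.float64(91.6)), (152, np.float64(88.7)), (158, np.float64(88.1)), (164, np.float64(87.8)), (170, np.float64(87.1)), (176, np.float64(85.5)), (182, np.float64(84.7)), (188, np.float64(77.8)), (194, np.float64(76.4)), (200, np.float64(75.3)), (206, np.float64(74.5)), (212, np.float64(72.9)), (218, np.float64(72.3)), (224, np.float64(70.3)), (230, np.float64(69.0))]
```

The clip is free: it rose with the blade and only the weight shows on the wrist. Next is the lift clear, plus a refined tray location.

servo_tool([
  [1, 0, 0, -0.4, 0, 0, 0],
  [1, 0, 0, -1, 0, 0, 0],
  [1, 0, 0, -2, 0, 0, 0],
  [1, 0, 0, -3.2, 0, 0, 0],
  [1, 0, 0, -4.6, 0, 0, 0],
  [1, 0, 0, -6, 0, 0, 0],
  [1, 0, 0, -7, 0, 0, 0],
  [1, 0, 0, -7.5, 0, 0, 0],
])

```text
time: 24.9
position: [0.4986, -0.0235, 0.2276]
ee_rot: [[0.122, 0.99, 0.073], [0.858, -0.142, 0.494], [0.499, 0.002, -0.866]]
force: [0.1, -0.5, -3.3]
gripper_width: 0.0234
```

```bash
cat >> go.py <<'E'
def nose_goal(n,yaw,pitch):
    R=Rl(yaw,pitch); return np.array(n)+R@np.array([-.1425,0,-.0262]),R
E
python3 - <<'E'
from go import *
z=np.load('w1.npz');W=z['W'];p=z['p'].astype(int)
g=p.max(2)<75
m=g&(W[...,0]>.38)&(W[...,0]<.64)&(W[...,1]>-.27)&(W[...,1]<-.10)&(W[...,2]<.045)
n,l,st,c=cv2.connectedComponentsWithStats(m.astype(np.uint8));i=1+np.argmax(st[1:,4]);q=W[l==i]
print(st[i],np.percentile(q,[.5,50,99.5],axis=0).round(4)); f=q[q[:,2]>.018]; print(len(f),cv2.minAreaRect((f[:,:2]*1000).astype(np.float32)),cv2.minAreaRect((q[:,:2]*1000).astype(np.float32)))
for h in(.10,.045):
  for pit in (20,-5,-30): print(h,pit);delta(*nose_goal([.5,-.205,h],82,pit))
E
python3 clipuv.py
```

```text
[   79    94   113   158 15905] [[ 0.4076 -0.245   0.0008]
 [ 0.5066 -0.1749  0.0031]
 [ 0.5926 -0.1213  0.0258]]
1955 ((499.285888671875, -182.5937957763672), (124.42247772216797, 188.52096557617188), 89.31609344482422) ((499.28515625, -182.69383239746094), (124.61315155029297, 188.5245819091797), 89.3193588256836)
0.1 20
t 24.9 pos [ 0.4986 -0.0235  0.2276] w 0.0234 F [ 0.1 -0.5 -3.3] q [-0.07  0.25  0.45  1.93 -0.67  1.2   0.55]
delta cm [-35.5    2.73  -2.94] deg [ 0.19 -9.96 -0.1 ]
0.1 -5
t 24.9 pos [ 0.4986 -0.0235  0.2276] w 0.0234 F [ 0.1 -0.5 -3.3] q [-0.07  0.25  0.45  1.93 -0.67  1.2   0.55]
delta cm [-32.1    2.75  -8.21] deg [  0.16 -34.96  -0.14]
0.1 -30
t 24.9 pos [ 0.4986 -0.0235  0.2276] w 0.0234 F [ 0.1 -0.5 -3.3] q [-0.07  0.25  0.45  1.93 -0.67  1.2   0.55]
delta cm [-26.79   2.75 -11.55] deg [  0.13 -59.96  -0.18]
0.045 20
t 24.9 pos [ 0.4986 -0.0235  0.2276] w 0.0234 F [ 0.1 -0.5 -3.3] q [-0.07  0.25  0.45  1.93 -0.67  1.2   0.55]
delta cm [-38.25   2.72   1.82] deg [ 0.19 -9.96 -0.1 ]
0.045 -5
t 24.9 pos [ 0.4986 -0.0235  0.2276] w 0.0234 F [ 0.1 -0.5 -3.3] q [
[... 827 characters left out ...]
 np.float64(59.3))]
side 0.64 [144.6, 287.0] [[98.8, -296.4, -106.2], [122.2, -276.7, -86.5], [132.7, -259.5, -77.4]] [0.796 0.091 0.024]
side 0.62 [267.5, 233.9] [[129.4, -20.7, 121.2], [163.7, 7.6, 158.6], [183.9, 23.6, 168.6]] [0.501 0.047 0.255]
[(128, np.float64(62.1)), (134, np.float64(62.3)), (140, np.float64(62.0)), (146, np.float64(61.7)), (152, np.float64(61.7)), (158, np.float64(61.4)), (164, np.float64(62.1)), (170, np.float64(61.9)), (176, np.float64(61.8)), (182, np.float64(61.6)), (188, np.float64(61.6)), (194, np.float64(62.2)), (200, np.float64(61.6)), (206, np.float64(62.5)), (212, np.float64(62.2)), (218, np.float64(61.6)), (224, np.float64(62.4)), (230, np.float64(62.1))]
```

servo_tool([
  [1, -0.7, 0, 0, 0, 0, 0],
  [1, -2, 0.1, 0, 0, 0, 0],
  [1, -4, 0.3, -0.3, 0, 0, 0],
  [1, -6.5, 0.5, -0.5, 0, 0, 0],
  [1, -9.5, 0.7, -0.8, 0, -1, 0],
  [1, -13, 1, -1.1, 0, -2, 0],
  [1, -16.5, 1.3, -1.4, 0, -3, 0],
  [1, -20, 1.5, -1.7, 0, -4, 0],
])

```text
time: 26.1
position: [0.4872, -0.207, 0.1407]
ee_rot: [[0.127, 0.99, 0.063], [0.89, -0.142, 0.433], [0.437, 0.001, -0.899]]
force: [0.4, 0.7, -2.7]
gripper_width: 0.0237
```

servo_tool([
  [1, -3.3, 0.2, -0.1, 0, -1, 0],
  [1, -6.3, 0.5, -0.1, 0, -2, 0],
  [1, -9.3, 0.7, -0.1, 0, -3, 0],
  [1, -11.8, 0.9, -0.1, 0, -4, 0],
  [1, -13.8, 1.1, -0.1, 0, -5, 0],
  [1, -15, 1.2, -0.1, 0, -6, 0],
  [1, -15.5, 1.2, -0.1, 0, -6, 0],
  [1, -15.5, 1.2, -0.1, 0, -6, 0],
])

```text
time: 27.1
position: [0.4799, -0.3451, 0.0751]
ee_rot: [[0.132, 0.99, 0.05], [0.93, -0.142, 0.338], [0.342, 0.002, -0.94]]
force: [-0.5, -0.5, -2.1]
gripper_width: 0.0233
```

```bash
python3 - <<'E'
from go import *
for h,pit in ((.1,20),(.08,0),(.06,-10),(.06,-20),(.06,-30)): print(h,pit);delta(*nose_goal([.5,-.205,h],82,pit))
for n in('scene','side'):
    p,d,k,M=cam(n);W=cloud(d,k,M)
    for o in robot.outline_of(n,'clip')[:4]: print(n,o['score'],o['xy'],np.nanpercentile(W[o['pixels']],[3,50,97],axis=0).round(3).tolist())
E
```

```text
0.1 20
t 27.1 pos [ 0.4799 -0.3451  0.0751] w 0.0233 F [-0.5 -0.5 -2.1] q [ 0.35  0.7   0.55  1.67 -0.66  1.19  1.04]
delta cm [-0.1   0.04 -0.12] deg [ 0.15  0.02 -0.1 ]
0.08 0
t 27.1 pos [ 0.4799 -0.3451  0.0751] w 0.0233 F [-0.5 -0.5 -2.1] q [ 0.35  0.7   0.55  1.67 -0.66  1.19  1.04]
delta cm [ 0.97  0.04 -2.96] deg [  0.13 -19.98  -0.12]
0.06 -10
t 27.1 pos [ 0.4799 -0.3451  0.0751] w 0.0233 F [-0.5 -0.5 -2.1] q [ 0.35  0.7   0.55  1.67 -0.66  1.19  1.04]
delta cm [ 1.75  0.04 -3.14] deg [  0.12 -29.98  -0.13]
0.06 -20
t 27.1 pos [ 0.4799 -0.3451  0.0751] w 0.0233 F [-0.5 -0.5 -2.1] q [ 0.35  0.7   0.55  1.67 -0.66  1.19  1.04]
delta cm [ 3.55  0.04 -4.91] deg [  0.11 -39.98  -0.15]
0.06 -30
t 27.1 pos [ 0.4799 -0.3451  0.0751] w 0.0233 F [-0.5 -0.5 -2.1] q [ 0.35  0.7   0.55  1.67 -0.66  1.19  1.04]
delta cm [ 5.63  0.04 -6.34] deg [  0.09 -49.98  -0.16]
scene 0.87 [239.7, 181.7] [[0.472, -0.298, 0.058], [0.5, -0.272, 0.09], [0.516, -0.251, 0.095]]
scene 0.69 [315.5, 372.6] [[0.781, 0.074, 0.004], [0.797, 0.088, 0.022], [0.811, 0.102, 0.025]]
scene 0.62 [369.0, 389.4] [[0.758, 0.175, -0.001], [0.773, 0.189, 0.021], [0.789, 0.204, 0.024]]
side 0.58 [300.8, 194.7] [[0.47, -0.297, 0.088], [0.491, -0.274, 0.095], [0.511, -0.254, 0.099]]
side 0.47 [146.3, 286.7] [[0.779, 0.075, 0.003], [0.795, 0.093, 0.024], [0.809, 0.103, 0.027]]
```

servo_tool([
  [1, 0.2, 0, -0.7, 0, -5, 0],
  [1, 0.5, 0, -1.5, 0, -10, 0],
  [1, 0.7, 0, -2.2, 0, -15, 0],
  [1, 1, 0, -2.9, 0, -20, 0],
  [1, 1.2, 0, -3, 0, -23, 0],
  [1, 1.4, 0, -3, 0, -26, 0],
  [1, 1.6, 0, -3.1, 0, -28, 0],
  [1, 1.75, 0, -3.1, 0, -30, 0],
])

```text
time: 28.3
position: [0.4809, -0.3389, 0.1103]
ee_rot: [[0.14, 0.99, -0.023], [0.975, -0.141, -0.173], [-0.175, 0.002, -0.985]]
force: [1.1, -0.5, -2.9]
gripper_width: 0.0236
```

```bash
cat > cl.py <<'E'
from go import *
for n in('scene','side'):
    p,d,k,M=cam(n);W=cloud(d,k,M);cv2.imwrite(f'pics/{n}_d.png',p[:,:,::-1])
    for o in robot.outline_of(n,'clip')[:4]: print(n,o['score'],o['xy'],np.nanpercentile(W[o['pixels']],[3,50,97],axis=0).round(3).tolist())
E
python3 cl.py; python3 -c "
from go import *
for h,pit in ((.06,-18),(.05,-25)): print(h,pit);delta(*nose_goal([.5,-.205,h],82,pit))"
```

```text
scene 0.82 [244.9, 187.2] [[0.476, -0.265, 0.043], [0.502, -0.245, 0.077], [0.52, -0.224, 0.09]]
scene 0.69 [317.0, 376.7] [[0.781, 0.074, -0.001], [0.798, 0.089, 0.021], [0.812, 0.103, 0.025]]
side 0.57 [295.7, 210.1] [[0.474, -0.241, 0.038], [0.494, -0.219, 0.071], [0.518, -0.2, 0.083]]
side 0.44 [146.5, 286.9] [[0.779, 0.073, 0.002], [0.796, 0.091, 0.024], [0.81, 0.103, 0.028]]
0.06 -18
t 28.5 pos [ 0.4807 -0.3391  0.1102] w 0.0239 F [ 0.   0.1 -1.3] q [-0.15  0.55  0.81  1.88 -0.33  0.81  0.65]
delta cm [ 0.47  0.04 -1.99] deg [ 0.07 -8.02 -0.15]
0.05 -25
t 28.5 pos [ 0.4807 -0.3391  0.1102] w 0.0239 F [ 0.   0.1 -1.3] q [-0.15  0.55  0.81  1.88 -0.33  0.81  0.65]
delta cm [ 1.3   0.04 -2.64] deg [  0.06 -15.02  -0.15]
```

The clip is already sliding off. I hold still while it goes.

servo_tool([
  [1, 0, 0, 0, 0, 0, 0],
  [1, 0, 0, 0, 0, 0, 0],
  [1, 0, 0, 0, 0, 0, 0],
  [1, 0, 0, 0, 0, 0, 0],
  [1, 0, 0, 0, 0, 0, 0],
  [1, 0, 0, 0, 0, 0, 0],
  [1, 0, 0, 0, 0, 0, 0],
  [1, 0, 0, 0, 0, 0, 0],
])

```text
time: 29.5
position: [0.4806, -0.3395, 0.1101]
ee_rot: [[0.14, 0.99, -0.023], [0.975, -0.142, -0.173], [-0.174, 0.002, -0.985]]
force: [-0.0, 0.2, -2.9]
gripper_width: 0.0237
```

```bash
python3 cl.py; python3 - <<'E'
import cv2,numpy as np
a=cv2.imread('pics/scene_d.png')[130:270,180:380];b=cv2.imread('pics/side_d.png')[150:290,230:390]
cv2.imwrite('pics/d.png',np.hstack([cv2.resize(a,None,fx=2.1,fy=3),cv2.resize(b,None,fx=2.3,fy=3)]))
E
```

```text
scene 0.59 [315.4, 376.1] [[0.781, 0.073, -0.0], [0.798, 0.087, 0.021], [0.811, 0.102, 0.025]]
scene 0.57 [283.4, 218.9] [[0.488, -0.164, 0.005], [0.507, -0.138, 0.031], [0.533, -0.109, 0.05]]
scene 0.55 [369.7, 391.3] [[0.758, 0.176, -0.0], [0.774, 0.191, 0.022], [0.789, 0.206, 0.025]]
side 0.7 [282.7, 243.7] [[0.486, -0.187, 0.003], [0.512, -0.141, 0.034], [0.54, -0.11, 0.054]]
side 0.61 [143.3, 285.5] [[0.779, 0.071, 0.002], [0.796, 0.09, 0.024], [0.811, 0.103, 0.028]]
```

View pics/d.png

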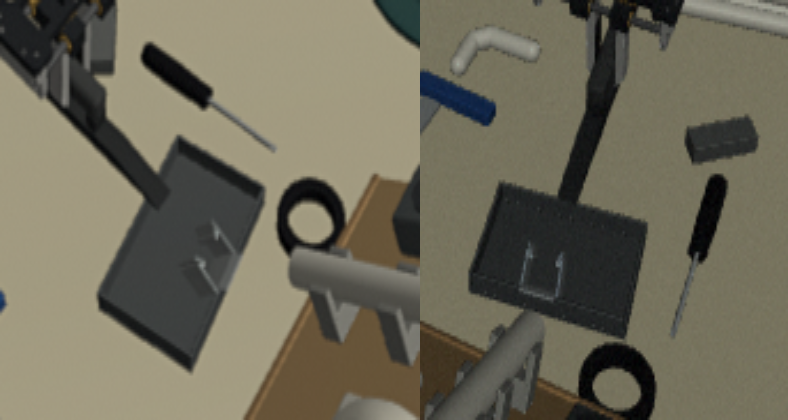

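The clip lies in the tray, scene crop (210,265): on its end against the far wall, inside it. The lifter is empty. Now I return the lifter to its bench spot.

```bash
python3 -c "
from go import *
delta([.466,-.361,.15],Rl(3,0))"
```

```text
t 29.7 pos [ 0.4806 -0.3395  0.1101] w 0.0236 F [ 0.1 -0.6 -2.3] q [-0.15  0.55  0.81  1.88 -0.32  0.81  0.64]
delta cm [-3.   -1.13 -3.52] deg [ 6.99  8.34 78.62]
```

servo_tool([
  [1, -1, 0, -2.5, 0, 0, 0],
  [1, -3, -0.5, -5.5, 0.5, 0.6, 5],
  [1, -3, -1.1, -7, 1.3, 1.5, 14],
  [1, -3, -1.1, -7, 2.1, 2.5, 23.5],
  [1, -3, -1.1, -7, 2.9, 3.5, 33],
  [1, -3, -1.1, -7, 3.8, 4.5, 42.5],
  [1, -3, -1.1, -7, 4.6, 5.5, 52],
  [1, -3, -1.1, -6, 5.5, 6.5, 61.5],
])

```text
time: 30.7
position: [0.4673, -0.3569, 0.1747]
ee_rot: [[0.94, 0.34, -0.025], [0.339, -0.94, -0.032], [-0.034, 0.022, -0.999]]
force: [0.1, -0.5, -2.2]
gripper_width: 0.0234
```

```bash
python3 -c "
from go import *
delta([.466,-.361,.035],Rl(3,0))"
```

```text
t 30.7 pos [ 0.4673 -0.3569  0.1747] w 0.0234 F [ 0.1 -0.5 -2.2] q [-0.18  0.61  1.07  1.76 -0.55  1.11 -0.16]
delta cm [ 0.22  0.04 13.97] deg [ 1.52  1.77 16.83]
```

servo_tool([
  [1, 0.1, 0, 1, 0.8, 0.9, 8.4],
  [1, 0.2, 0, 4, 1.5, 1.8, 16.8],
  [1, 0.2, 0, 8, 1.5, 1.8, 16.8],
  [1, 0.2, 0, 11, 1.5, 1.8, 16.8],
  [1, 0.2, 0, 13, 1.5, 1.8, 16.8],
  [1, 0.2, 0, 14, 1.5, 1.8, 16.8],
  [1, 0.2, 0, 14.3, 1.5, 1.8, 16.8],
  [1, 0.2, 0, 14.3, 1.5, 1.8, 16.8],
])

```text
time: 31.7
position: [0.4653, -0.361, 0.032]
ee_rot: [[0.998, 0.058, -0.0], [0.058, -0.998, -0.001], [-0.0, 0.001, -1.0]]
force: [-0.4, -0.2, -1.6]
gripper_width: 0.0237
```

```bash
python3 -c "
from go import *
delta([.466,-.361,.026],Rl(3,0))"
```

```text
t 31.7 pos [ 0.4653 -0.361   0.032 ] w 0.0237 F [-0.4 -0.2 -1.6] q [-0.06  0.8   0.94  1.85 -0.81  0.93 -0.25]
delta cm [0.07 0.01 0.6 ] deg [0.04 0.01 0.31]
```

servo_tool([
  [1, 0, 0, 0.1, 0, 0, 0],
  [1, 0, 0, 0.2, 0, 0, 0],
  [1, 0, 0, 0.3, 0, 0, 0],
  [1, 0, 0, 0.4, 0, 0, 0],
  [1, 0, 0, 0.5, 0, 0, 0],
  [1, 0, 0, 0.55, 0, 0, 0],
  [1, 0, 0, 0.55, 0, 0, 0],
  [1, 0, 0, 0.55, 0, 0, 0],
])

```text
time: 32.7
position: [0.465, -0.3608, 0.026]
ee_rot: [[0.998, 0.058, -0.001], [0.058, -0.998, -0.0], [-0.001, 0.0, -1.0]]
force: [-0.7, 0.5, -0.9]
gripper_width: 0.0236
```

```bash
python3 -c "
from go import *
delta([.466,-.361,.026],Rl(3,0))"
```

```text
t 32.7 pos [ 0.465  -0.3608  0.026 ] w 0.0236 F [-0.7  0.5 -0.9] q [-0.06  0.81  0.93  1.85 -0.82  0.92 -0.24]
delta cm [ 0.09  0.03 -0.  ] deg [0.02 0.05 0.32]
```

servo_tool([
  [1, 0, 0, 0.05, 0, 0, 0],
  [1, 0, 0, 0.1, 0, 0, 0],
  [1, 0, 0, 0.1, 0, 0, 0],
  [0.6, 0, 0, 0.1, 0, 0, 0],
  [0.4, 0, 0, 0.1, 0, 0, 0],
  [0.4, 0, 0, 0.1, 0, 0, 0],
  [0.4, 0, 0, 0.1, 0, 0, 0],
  [0.4, 0, 0, 0.1, 0, 0, 0],
])

```text
time: 33.7
position: [0.465, -0.3607, 0.0249]
ee_rot: [[0.998, 0.058, -0.001], [0.058, -0.998, -0.0], [-0.001, 0.0, -1.0]]
force: [1.0, 0.3, -0.7]
gripper_width: 0.0563
```

servo_tool([
  [0.3, 0, 0, 0, 0, 0, 0],
  [0.2, 0, 0, 0, 0, 0, 0],
  [0.2, 0, 0, -1, 0, 0, 0],
  [0.2, 0, 0, -3, 0, 0, 0],
  [0.2, 0, 0, -7, 0, 0, 0],
  [0.2, 0, 0, -12, 0, 0, 0],
  [0.2, 0, 0, -18, 0, 0, 0],
  [0.2, 0, 0, -22, 0, 0, 0],
])

```text
time: 34.7
position: [0.4649, -0.3612, 0.2488]
ee_rot: [[0.998, 0.057, 0.001], [0.057, -0.998, -0.002], [0.001, 0.002, -1.0]]
force: [1.0, 0.1, -0.3]
gripper_width: 0.0749
```

```bash
python3 cl.py; python3 - <<'E'
from go import *
for n in('scene','side'):
    p,d,k,M=cam(n);W=cloud(d,k,M)
    for t in('lifter','screwdriver','tape','holder_strip','bend','square'):
        for o in robot.outline_of(n,t)[:1]:
            a=np.load(n+'0.npz')['W']; q=W[o['pixels']]; print(n,t,round(o['score'],2),np.nanmedian(q,0).round(3),'z98',np.nanpercentile(q[:,2],98).round(3))
    cv2.imwrite(f'pics/{n}_e.png',p[:,:,::-1])
a=cv2.imread('pics/scene_e.png')[100:300,110:380];b=cv2.imread('pics/side_e.png')[130:290,210:390]
cv2.imwrite('pics/e.png',np.hstack([cv2.resize(a,(440,330)),cv2.resize(b,(360,330))]))
E
```

```text
scene 0.76 [317.3, 372.7] [[0.781, 0.074, 0.019], [0.797, 0.088, 0.022], [0.811, 0.101, 0.025]]
scene 0.75 [369.8, 390.0] [[0.759, 0.176, 0.016], [0.773, 0.19, 0.022], [0.789, 0.205, 0.025]]
scene 0.62 [279.2, 218.9] [[0.488, -0.168, 0.001], [0.507, -0.14, 0.03], [0.533, -0.111, 0.05]]
side 0.56 [143.0, 287.0] [[0.778, 0.074, 0.003], [0.796, 0.092, 0.024], [0.81, 0.103, 0.028]]
side 0.51 [260.8, 166.4] [[0.606, -0.476, 0.01], [0.674, -0.46, 0.023], [0.711, -0.407, 0.028]]
scene lifter 0.61 [ 0.508 -0.352  0.014] z98 0.056
scene screwdriver 0.74 [ 0.503 -0.352  0.014] z98 0.056
scene tape 0.66 [ 0.505 -0.352  0.014] z98 0.056
scene bend 0.88 [ 0.681 -0.46   0.02 ] z98 0.024
scene square 0.87 [ 0.746 -0.287  0.002] z98 0.018
side lifter 0.92 [ 0.484 -0.353  0.017] z98 0.059
side screwdriver 0.81 [ 0.336 -0.261  0.022] z98 0.029
side tape 0.64 [ 0.403 -0.071  0.019] z98 0.023
side holder_strip 0.58 [ 0.328 -0.394  0.021] z98 0.026
side bend 0.83 [ 0.672 -0.461  0.022] z98 0.028
side square 0.94 [ 0.735 -0.332  0.007] z98 0.021
```

View pics/e.png

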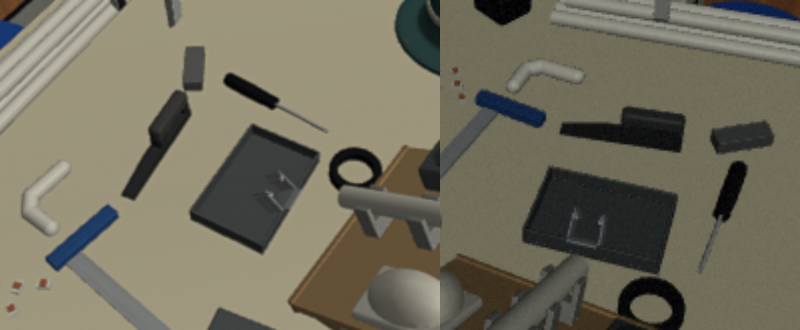

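The lifter lies flat at (155,145), the clip stands in the tray at (283,190), and the bystanders are unmoved. I hand in.

```bash
python3 -c "
from bench import robot
print(robot.close_job(), robot.sense()['time'])"
```

```text
the job is handed in; nothing more can be done
the job is handed in; nothing more can be done
```

The clip is off the conduit and in the parts tray, the lifter lies flat on the bench where it came from, and I handed the job in at about 35 s. I levered the clip off with the lifter alone. The push peaked at about 18 N and I pressed the conduit with roughly 6–9 N.

- **Clip:** it slid off the tilted blade and stands on its end against the tray's far wall, rather than lying flat. It was in the same place in pictures about 5 s apart. Its lip may reach slightly over the rim.
- **Lifter:** the last picture and depth readings match its starting pose.
- **Bystanders:** in the last picture they look unmoved. In the scene camera the network mistook the lifter for the screwdriver and the tape, but the side camera found both where they belong. I did not check the spare box.
- **First grasp:** it closed on air because I lifted before the fingers had shut. The side picture showed the lifter undisturbed, so I repeated the grasp.

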